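# Run a batch of horn combs in the polisher

## Task

Swing the polisher's lid up past its balance point so that it stays open by itself, let go of it, take the finished knife handle out of the hopper and put it in the light wooden tray, and put every fish-shaped horn comb that is on the bench into the hopper. Then shut the lid fully and press the keys one at a time: blue, then yellow, then green; never press a key while the lid is open, and leave the other things on the bench where they are.

Things in the scene. Friction and masses are not known exactly. Their poses are not given: they have to be found in the camera images.
- polisher: grey bench-top polishing machine, fixed to the bench: an open-topped hopper with a hinged lid, and a key deck joined to its right (-y) side. Origin: centre of the hopper's underside on the bench; x points from its front (robot side) to the hinge side, y to its left, z up. Hopper 170 (x) x 200 (y) mm outside, walls 5 mm, rim 85 mm above the bench, inner floor 25 mm above the bench (60 mm deep). Key deck: x -85 to 85, y -185 to -100 mm, top 85 mm above the bench
- hopper (a point): centre of the hopper's inner floor, 25 mm above the bench; axes as the polisher's; inside it reaches 80 mm along x and 95 mm along y either way, rim 60 mm above
- lid (a joint): angle of the hopper's aluminium lid (170 x 200 x 8 mm, 0.20 to 0.30 kg), rad: 0 shut, 1.85 fully open at its stop, hinge line along the polisher's y at its back rim, 85 mm behind the hopper's centre and 85.5 mm above the bench. Free hinge: below about 1.45 rad it falls shut, beyond about 1.58 rad it falls open onto the stop
- lid_handle (a point): centre of the red grip on the lid: a bar 32 mm long along the hinge direction and 18 mm in diameter, on a black stem 12 x 14 mm; its centre stands 34 mm above the lid's upper face, 150 mm from the hinge line along the lid (20 mm from the free edge). Relative to the hinge, with the lid shut, it is 150 mm towards the front and 42 mm up. Pinched on its two flat ends it pivots between the fingers as the lid turns; with the lid open it stands on the lid's far (+x) side
- key_blue (a joint): travel of the blue key, m: 0 up, 0.006 fully down; spring from 1.5 N to 5 N at full travel; counts as pressed beyond 0.004
- key_blue_top (a point): centre of the top face of the blue round key (28 mm across, in a grey 44 mm collar); it stands 22 mm above the key deck and is pressed straight down. The three keys stand in a row 55 mm apart on the deck, in an order that changes
- key_yellow (a joint): travel of the yellow key, m: 0 up, 0.006 fully down; spring from 1.5 N to 5 N at full travel; counts as pressed beyond 0.004
- key_yellow_top (a point): centre of the top face of the yellow round key (28 mm across, in a grey 44 mm collar); it stands 22 mm above the key deck and is pressed straight down. The three keys stand in a row 55 mm apart on the deck, in an order that changes
- key_green (a joint): travel of the green key, m: 0 up, 0.006 fully down; spring from 1.5 N to 5 N at full travel; counts as pressed beyond 0.004
- key_green_top (a point): centre of the top face of the green round key (28 mm across, in a grey 44 mm collar); it stands 22 mm above the key deck and is pressed straight down. The three keys stand in a row 55 mm apart on the deck, in an order that changes
- comb0: fish-shaped horn comb lying flat, black with pale tail: body 58 x 28 mm, 12 mm thick, rounded head, small tail; 0.03 to 0.06 kg. Origin: centre of the underside of the body; x along the fish towards the head (head ends at +43 mm, tail at -52 mm), y across it, z up. Lies at any yaw at the start on a fixed green board (270 x 380 mm, 4 mm thick, right of the polisher); None from the start if absent
- comb1: fish-shaped horn comb lying flat, ivory with dark tail: body 58 x 28 mm, 12 mm thick, rounded head, small tail; 0.03 to 0.06 kg. Origin: centre of the underside of the body; x along the fish towards the head (head ends at +43 mm, tail at -52 mm), y across it, z up. Lies at any yaw at the start on a fixed green board (270 x 380 mm, 4 mm thick, right of the polisher); None from the start if absent
- comb2: fish-shaped horn comb lying flat, amber brown with dark tail: body 58 x 28 mm, 12 mm thick, rounded head, small tail; 0.03 to 0.06 kg. Origin: centre of the underside of the body; x along the fish towards the head (head ends at +43 mm, tail at -52 mm), y across it, z up. Lies at any yaw at the start on a fixed green board (270 x 380 mm, 4 mm thick, right of the polisher); None from the start if absent
- comb3: fish-shaped horn comb lying flat, grey brown with pale tail: body 58 x 28 mm, 12 mm thick, rounded head, small tail; 0.03 to 0.06 kg. Origin: centre of the underside of the body; x along the fish towards the head (head ends at +43 mm, tail at -52 mm), y across it, z up. Lies at any yaw at the start on a fixed green board (270 x 380 mm, 4 mm thick, right of the polisher); None from the start if absent
- comb4: fish-shaped horn comb lying flat, reddish brown with pale tail: body 58 x 28 mm, 12 mm thick, rounded head, small tail; 0.03 to 0.06 kg. Origin: centre of the underside of the body; x along the fish towards the head (head ends at +43 mm, tail at -52 mm), y across it, z up. Lies at any yaw at the start on a fixed green board (270 x 380 mm, 4 mm thick, right of the polisher); None from the start if absent
- knife_handle: finished knife handle of dark brown horn, 80 x 26 x 16 mm with a brass end band, 0.05 to 0.08 kg, left lying flat on the hopper's floor (under the lid). Origin: centre of its underside; x along its 80 mm, y across its 26 mm, z up; starts within 0.5 rad of the polisher's x direction
- tray: fixed shallow open tray of light wood on the bench beyond the board, 90 (x) x 140 (y) mm outside, 22 mm high, walls and floor 5 mm. Origin: centre of its underside; x, y along its sides, z up
- wax: block of yellow beeswax 45 x 32 x 22 mm, on the board; not to be disturbed. Origin: centre of underside
- pillbox: round amber horn box, 44 mm across, 32 mm high, beside the far right of the board; not to be disturbed. Origin: centre of underside
- tea_glass: green tea glass, 60 mm across, 90 mm high, beyond the board; not to be disturbed
- mallet: wooden mallet lying at the right; not to be disturbed
- awl: wood-handled awl lying beyond the board; not to be disturbed
- glue: amber glue jar with black cap, 110 mm high, at the far left; not to be disturbed
- spoon: pale horn spoon lying at the left; not to be disturbed
Mind the look-alikes: they are no part of the job. What is shaped like the comb1 but purple is not meant.

How it is judged:
On the way, in this order (a step that is already met when the one before it is completed fails the run):
1. the lid stands open by itself, with nothing of the robot touching it (value of joint lid above 1.6 rad and contact force between lid and the fingers below 0.05 N and contact force between lid and the arm below 0.05 N and velocity of joint lid between -0.05 and 0.05 rad/s), for 0.5 s.
2. the knife handle lies in the tray and every comb present in the hopper, all released, the lid still open (x of comb0 in the frame of hopper between -0.08 and 0.08 m and y of comb0 in the frame of hopper between -0.095 and 0.095 m and z of comb0 in the frame of hopper between -0.01 and 0.058 m and x of comb1 in the frame of hopper between -0.08 and 0.08 m and y of comb1 in the frame of hopper between -0.095 and 0.095 m and z of comb1 in the frame of hopper between -0.01 and 0.058 m and x of comb2 in the frame of hopper between -0.08 and 0.08 m and y of comb2 in the frame of hopper between -0.095 and 0.095 m and z of comb2 in the frame of hopper between -0.01 and 0.058 m and x of comb3 in the frame of hopper between -0.08 and 0.08 m and y of comb3 in the frame of hopper between -0.095 and 0.095 m and z of comb3 in the frame of hopper between -0.01 and 0.058 m and x of comb4 in the frame of hopper between -0.08 and 0.08 m and y of comb4 in the frame of hopper between -0.095 and 0.095 m and z of comb4 in the frame of hopper between -0.01 and 0.058 m and x of knife_handle in the frame of tray between -0.042 and 0.042 m and y of knife_handle in the frame of tray between -0.067 and 0.067 m and z of knife_handle in the frame of tray between -0.005 and 0.03 m and value of joint lid above 1.6 rad and contact force between each of comb0, comb1, comb2, comb3, comb4, knife_handle and the fingers below 0.05 N), for 0.3 s.
3. the lid is shut (value of joint lid below 0.04 rad), for 0.3 s.
4. the blue key alone is pressed, lid shut (value of joint key_blue above 0.004 m and value of joint each of key_yellow, key_green below 0.0015 m and value of joint lid below 0.04 rad), for 0.05 s.
5. the yellow key alone is pressed, lid shut (value of joint key_yellow above 0.004 m and value of joint each of key_blue, key_green below 0.0015 m and value of joint lid below 0.04 rad), for 0.05 s.
6. the green key alone is pressed, lid shut (value of joint key_green above 0.004 m and value of joint each of key_blue, key_yellow below 0.0015 m and value of joint lid below 0.04 rad), for 0.05 s.
At the end, for the whole second after the job is handed in: the knife handle is at rest in the tray; every comb present is at rest inside the hopper, below its rim; the lid is shut (within 0.04 rad); all three keys are up again, having been pressed blue, yellow, green in that order after the lid was shut (x of comb0 in the frame of hopper between -0.08 and 0.08 m and y of comb0 in the frame of hopper between -0.095 and 0.095 m and z of comb0 in the frame of hopper between -0.01 and 0.058 m and x of comb1 in the frame of hopper between -0.08 and 0.08 m and y of comb1 in the frame of hopper between -0.095 and 0.095 m and z of comb1 in the frame of hopper between -0.01 and 0.058 m and x of comb2 in the frame of hopper between -0.08 and 0.08 m and y of comb2 in the frame of hopper between -0.095 and 0.095 m and z of comb2 in the frame of hopper between -0.01 and 0.058 m and x of comb3 in the frame of hopper between -0.08 and 0.08 m and y of comb3 in the frame of hopper between -0.095 and 0.095 m and z of comb3 in the frame of hopper between -0.01 and 0.058 m and x of comb4 in the frame of hopper between -0.08 and 0.08 m and y of comb4 in the frame of hopper between -0.095 and 0.095 m and z of comb4 in the frame of hopper between -0.01 and 0.058 m and x of knife_handle in the frame of tray between -0.042 and 0.042 m and y of knife_handle in the frame of tray between -0.067 and 0.067 m and z of knife_handle in the frame of tray between -0.005 and 0.03 m and value of joint lid below 0.04 rad and value of joint each of key_blue, key_yellow, key_green below 0.0015 m and linear speed of each of comb0, comb1, comb2, comb3, comb4, knife_handle below 0.03 m/s); the robot touches nothing.
It fails at once if a key is pressed while the lid is open (value of joint lid above 0.1 rad and value of joint any of key_blue, key_yellow, key_green above 0.004 m).
It fails at once if another thing on the bench is pushed more than 50 mm away (distance of any of wax, pillbox, tea_glass, mallet, awl, glue, spoon from where it was at the start of the episode above 0.05 m).
It fails at once if the tea glass, the glue jar or the horn box is knocked over (angle between any of tea_glass, glue, pillbox's own z axis and vertical above 0.7 rad).
Of comb0, comb1, comb2, comb3, comb4 only 3 to 5 are there at a start; the rules pass over those that are not, and their reading is None.
At some moment in a run one of comb0, comb1, comb2, comb3, comb4 may be knocked a few centimetres aside while the robot is not near it.
Once in a run the grip may slacken for a moment while it holds something.
It also fails if it takes over 210 s, if anything falls off the work surface, if the arm or the gripper's body presses on something with over 40 N, if the wrist force passes 120 N, or if a joint passes its speed limit or range.

## Robot

A 7-joint arm with a two-finger parallel gripper is mounted at the origin on the work surface. World frame = base frame: x ahead of the robot, y to its left, z up, the work surface at z = 0. Lengths are in m, angles in rad, forces in N, time in s.
With the tool pointing down it reaches from about 0.425 to 0.925 m from the base axis. Payload 6.8 kg.
Tool frame: the origin (TCP) lies at the very end of the fingers, on their centre line; the grasp point (between the pads) lies 19 mm behind it; z points along the fingers, y is the line along which they close (so a half turn about z gives the same grasp; the last joint's range is limited). The gripper opens to 85 mm and grips with 20 to 120 N. Pads are 22 mm wide; open, the fingers measure 114 mm over their backs; the gripper's body (76 mm by 85 mm) begins 54 mm behind the grasp point. The pads swing forward as they close: fully open they stand 13 mm farther back than shut.
Start: joints at [1.165, 0.477, 0.022, 1.555, -0.011, 1.109, -0.083], TCP at [0.198, -0.645, 0.203] pointing down, gripper open.
Joint ranges: [-2.96, 2.96], [-0.34, 2.1], [-1.41, 1.46], [0.24, 2.44], [-1.37, 4.51], [0.17, 1.92], [-2.96, 2.96]. Speed limits (rad/s): [2.39, 2.39, 3.14, 3.14, 3.14, 3.14, 3.14].

## Interface

Orientations are given as a rotation vector (axis times angle).
In Python, from bench import get_obs, viewer, r gives the robot as it stands. The module is installed in compiled form; this text tells all that it offers.
- The arm moves only by the tool play_rows, never from a script. Its argument "commands" is a list that holds one entry, the list of rows, each a list of 5 numbers: the gripper's target within -1 to 1 (shut at 1, half-way at 0, fully open at -1), then the shift along the tool's x, y, z scaled (see below), then the turn about the tool's z scaled (see below). A call has 1 to 12 rows; each row is the pose to reach, as a shift and turn from the pose commanded when the call began, along the tool's axes at that moment; what a row does not reach only later rows make up. The controller multiplies each number of a shift by 0.2 m and each number of a turn by pi/2 rad. A row lasts 1/12 s, in which the tool goes at most 41.7 mm and 7.16 degrees, less where a joint would pass 70% of its speed; a pose out of reach is approached as far as the arm can. A call with a number of a shift or a turn outside -1 to 1 is refused whole. A call with a gripper value outside its range is refused whole. The fingers move at their own pace and stop on an object; "grip_force" is the grip in N (left out, the last holds). Time passes only in rows, so rows that repeat a pose let the fingers close. It gives the time, the measured TCP pose, the force, the opening and the grip force at its end, in the units of the state.
- get_obs(): the state, without advancing time (a new reading comes with each control period).
- viewer.grab_frame(name): name is "side" or "top"; returns a dict with "pixels" (384x512x3 uint8, red, green, blue), "fovy" (degrees; the focal length in pixels is half the picture's height over the tangent of half this angle, whatever the lens; pixels are square), "cx", "cy" (the principal point, pixels), "world_to_cam" (4x4, takes a point from world to camera coordinates). Camera axes: x right, y up, looking along -z (the intrinsics and any distortion apply to the point x, -y, -z); pixel columns grow to the right and rows downward; lengths in m; the calibration is good to about 2 mm. A picture is of the moment at which its call begins. There is no depth.
- r.hand_in(): hands the job in; it is judged then, once.
Trained networks look in a picture, given as the dict that the camera call returned (one of the last four; its "shot" number tells which), for a name from the list of things; names that differ only in an ending like _2 or _b are one class to them, and where a whole thing is asked for, a point or a joint stands for the part that bears it (a point fixed in the world has none). Each returns a list of dicts, best first, with "score" (0 to 1); they miss things now and then, are a little off and sometimes report something else, mostly with a low value. They report only what shows in the picture. A call takes as long as a camera call. They do not tell look-alikes from the thing itself.
- viewer.trace(picture, thing): "pixels" (384x512 bool, what is visible of it) and "rect" ([left, top, right, bottom] in pixels, round what is visible of it).
The state is a dict: "clock": time; "joints": joint angles; "qvel": joint speeds; "tau": joint torques, N m; "tcp_pos": TCP position; "orientation": TCP orientation; "contact_force": force on the tool from outside, world axes, zero at the start; "moment": the same for the moment, N m; "grip_width": finger opening in m; "gripper_force": force on a finger pad.
Only numpy, scipy, OpenCV 4.12 (cv2) and the standard library are available. Lean on these libraries where they do the work, as an engineer would, in place of code of your own. Each camera call takes 0.05 s, during which the arm holds its last target. There are 200 camera calls.

## Working session

There is one attempt and no reset: what is moved stays moved. The work goes in short steps, Python scripts to look and compute and a tool call to move; the robot and the scene stay as the last step left them, time stands still between calls to the robot, and variables do not carry over. Pictures are saved under pics/ and viewed, at most 14 in all, crops included, and the job is handed in when it is done.

Besides the shell and the picture viewer there is one more tool, called as name([rows], argument=value, ...), one row to a line, values as JSON. play_rows: Moves the arm, as the interface text tells. Shifts and turns lie within -1 to 1; 1 stands for 0.2 m of shift or pi/2 rad of turn. Its arguments: {"type":"object","properties":{"commands":{"type":"array","items":{"type":"array","items":{"type":"array","items":{"type":"number","minimum":-1,"maximum":1}}}},"grip_force":{"type":"number"}},"required":["commands"]}

```bash
mkdir -p pics
cat > h.py <<'E'
import numpy as np, cv2
from bench import get_obs, viewer, r
def snap(n, save=None):
    f=viewer.grab_frame(n)
    if save: cv2.imwrite('pics/'+save+'.png', f['pixels'][:,:,::-1])
    return f
def K(f):
    fl=192/np.tan(np.radians(f['fovy'])/2); return fl
def ray(f,u,v):
    fl=K(f); M=np.array(f['world_to_cam']); R=M[:3,:3]; c=-R.T@M[:3,3]
    d=np.array([(u-f['cx'])/fl, -(v-f['cy'])/fl, -1.]); return c, R.T@d
def at(f,u,v,z):
    c,d=ray(f,u,v); return c+d*(z-c[2])/d[2]
def proj(f,p):
    M=np.array(f['world_to_cam']); q=M[:3,:3]@np.array(p)+M[:3,3]
    return np.array([f['cx']+K(f)*q[0]/-q[2], f['cy']-K(f)*q[1]/-q[2]])
E
python3 - <<'E'
from h import *
for n in ('top','side'):
    f=snap(n,n+'0'); print({k:v for k,v in f.items() if k!='pixels'})
    for t in ['polisher','lid','lid_handle','key_blue','key_yellow','key_green','comb0','comb1','comb2','comb3','comb4','tray','wax','pillbox','tea_glass']:
        for o in viewer.trace(f,t)[:4]: 
            ys,xs=np.nonzero(o['pixels']); print(n,t,round(o['score'],2),np.round(o['rect']),(round(xs.mean()),round(ys.mean())) if len(xs) else None, f['pixels'][ys,xs].mean(0).round() if len(xs) else '')
print(get_obs())
E
```

```text
{'fovy': 48.61255535196212, 'cx': 258.94086180240254, 'cy': 189.1766177880862, 'world_to_cam': array([[-0.01280255, -0.99991137, -0.00365311,  0.01313946],
       [ 0.99017626, -0.01318647,  0.13920164, -0.60366806],
       [-0.13923748, -0.00183509,  0.99025732, -1.346286  ],
       [ 0.        ,  0.        ,  0.        ,  1.        ]]), 'shot': 1}
top polisher 0.83 [157. 203. 253. 271.] (202, 235) [201. 196. 187.]
top lid 0.69 [158. 208. 226. 263.] (191, 237) [231. 225. 215.]
top lid_handle 0.9 [156. 205. 227. 268.] (191, 237) [231. 225. 216.]
top lid_handle 0.53 [318. 194. 334. 222.] (326, 209) [172. 112.  81.]
top key_blue 0.61 [232. 211. 239. 217.] (234, 213) [ 73. 119. 193.]
top key_blue 0.52 [157. 207. 226. 266.] (191, 237) [231. 225. 215.]
top key_blue 0.42 [258. 130. 272. 153.] (264, 140) [ 77. 115.  68.]
top key_yellow 0.66 [287. 207. 306. 222.] (294, 213) [244. 233. 185.]
top key_yellow 0.54 [408. 180. 439. 263.] (425, 212) [191. 124.  72.]
top key_yellow 0.49 [230. 224. 240. 238.] (236, 231) [240. 223.  94.]
top key_green 0.64 [235. 246. 242. 254.] (238, 249) [ 83. 197. 1
[... 4188 characters left out ...]
clock': 1.6, 'joints': array([ 1.16493628,  0.47698666,  0.02240189,  1.55544729, -0.01150862,
        1.1092849 , -0.08308966]), 'qvel': array([-0.00069681, -0.00045574,  0.00283751,  0.0011673 , -0.00132637,
        0.0001051 , -0.00080119]), 'tau': array([ 2.73929245e-04, -5.96319616e+01,  1.60678592e+00, -2.81543952e+01,
        1.25094064e-02,  1.66907834e-03,  4.49950093e-06]), 'tcp_pos': array([ 0.19803662, -0.64529221,  0.20339689]), 'orientation': array([-3.10684142e+00, -4.65968044e-01, -3.21238543e-05]), 'contact_force': array([ 0.80217091, -1.38113765,  0.82120566]), 'moment': array([ 0.03098582, -0.00696848, -0.00717793]), 'gripper_force': 0.0, 'grip_width': 0.08519570062756536}
```

Run:
```python
import cv2
a=cv2.imread('pics/top0.png'); cv2.imwrite('pics/top0c.png',cv2.resize(a[115:295,140:400],None,fx=3,fy=3,interpolation=cv2.INTER_CUBIC))
a=cv2.imread('pics/side0.png'); cv2.imwrite('pics/side0c.png',cv2.resize(a[130:330,150:410],None,fx=3,fy=3,interpolation=cv2.INTER_CUBIC))
```

```text
(no output)
```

View pics/top0c.png

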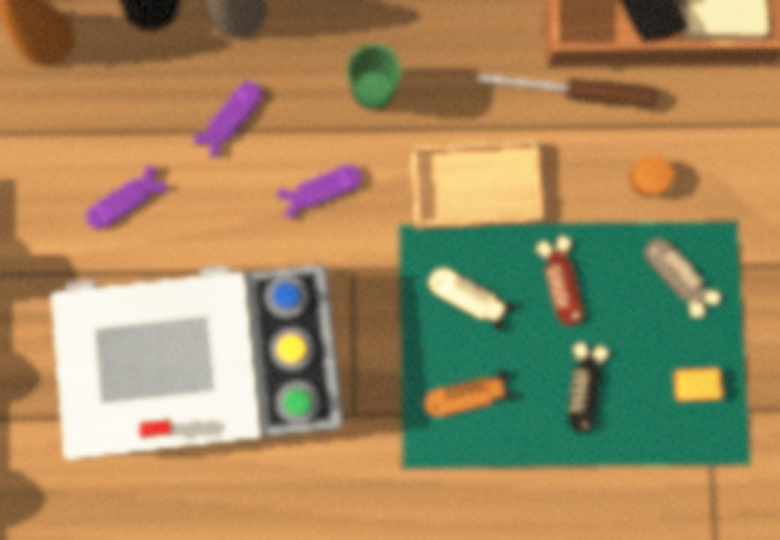

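View pics/side0c.png

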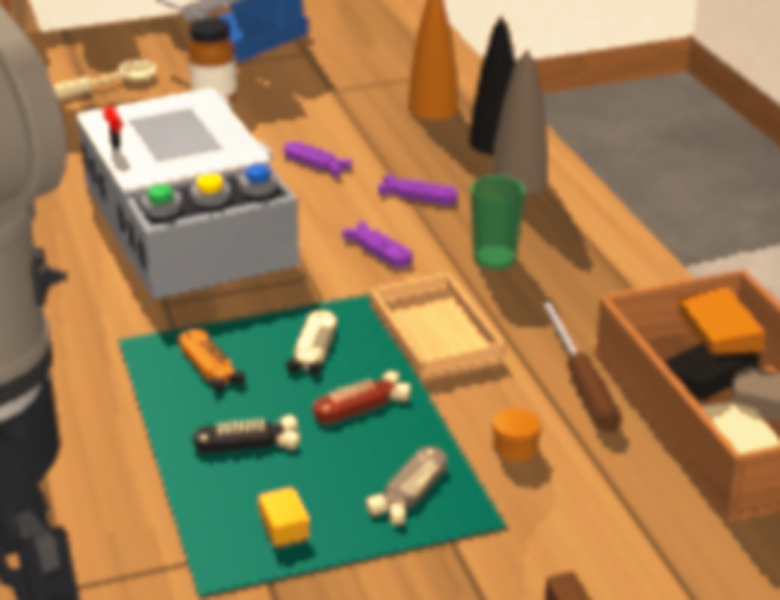

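```bash
cat >> h.py <<'E'
from scipy.optimize import least_squares
def blob(f,lo,hi,box=None,n=1):
    hsv=cv2.cvtColor(f['pixels'],cv2.COLOR_RGB2HSV); m=cv2.inRange(hsv,lo,hi)
    if box: k=np.zeros_like(m); k[box[1]:box[3],box[0]:box[2]]=1; m=m*k
    c,l,s,ce=cv2.connectedComponentsWithStats(m)
    o=np.argsort(-s[1:,4])+1
    return [(ce[i],s[i]) for i in o[:n]]
def combs(f,bz=0.004,zc=0.010):
    """non-green blobs on board in top view -> list (xy, yaw(head dir), colour)"""
    hsv=cv2.cvtColor(f['pixels'],cv2.COLOR_RGB2HSV)
    g=cv2.inRange(hsv,(65,90,30),(95,255,255))
    c,l,s,_=cv2.connectedComponentsWithStats(g); b=1+np.argmax(s[1:,4]); g=(l==b).astype(np.uint8)
    pts=np.argwhere(g)[:,::-1].astype(np.int32); hull=cv2.convexHull(pts)
    H=np.zeros_like(g); cv2.fillConvexPoly(H,hull,1); H=cv2.erode(H,np.ones((3,3)))
    m=((H>0)&(g==0)).astype(np.uint8)
    c,l,s,ce=cv2.connectedComponentsWithStats(m); out=[]
    for i in range(1,c):
        if s[i,4]<60: continue
        p=np.argwhere(l==i)[:,::-1]
        w=np.array([at(f,u,v,zc)[:2] for u,v in p])
        mu=w.mean(0); e,V=np.linalg.eigh(np.cov((w-mu).T)); a=V[:,1]; t=(w-mu)@a; q=(w-mu)@V[:,0]
        col=f['pixels'][p[:,1],p[:,0]].mean(0).round()
        out.append((mu.round(4),round(float(np.degrees(np.arctan2(a[1],a[0]))),1),t.min().round(3),t.max().round(3),np.ptp(q).round(3),col,ce[i].round()))
    return out
E
python3 - <<'E'
from h import *
F={n:snap(n) for n in('top','side')}
rng={'blue':((100,120,100),(120,255,255)),'yellow':((23,100,120),(35,255,255)),'green':((50,80,120),(75,255,255)),'red':((0,190,150),(4,255,255))}
box={'top':(150,195,260,275),'side':(170,150,260,205)}
B={}
for n,f in F.items():
    for c,(lo,hi) in rng.items():
        b=blob(f,lo,hi,box[n]); B[n,c]=b[0][0]; print(n,c,b)
for c in rng:
    A=[];y=[]
    for n in F:
        cc,d=ray(F[n],*B[n,c]); d/=np.linalg.norm(d); P=np.eye(3)-np.outer(d,d); A.append(P); y.append(P@cc)
    print(c,np.linalg.lstsq(np.vstack(A),np.hstack(y),rcond=None)[0].round(4), at(F['top'],*B['top',c],.105).round(4))
def pose(p,q):
    c,s=np.cos(p[2]),np.sin(p[2]); return [p[0]+c*q[0]-s*q[1],p[1]+s*q[0]+c*q[1],q[2]]
L={'blue':(.055,-.1425,.105),'yellow':(0,-.1425,.105),'green':(-.055,-.1425,.105),'red':(-.065,0,.1275)}
def res(p): return np.hstack([proj(F[n],pose(p,L[c]))-B[n,c] for n in F for c in L])
s=least_squares(res,[.5,.2,0]); print(s.x,s.fun.round(1)); 
for c in L: print(c,np.round(pose(s.x,L[c]),4))
for o in combs(F['top']): print(*o)
f=F['top']
for o in viewer.trace(f,'tray')[:1]:
    p=np.argwhere(o['pixels'])[:,::-1]; w=np.array([at(f,u,v,.015)[:2] for u,v in p]).astype(np.float32); print('tray',cv2.minAreaRect(w),w.mean(0))
E
```

```text
top blue [(array([235.16326531, 213.        ]), array([231, 210,   9,   7,  49], dtype=int32))]
top yellow [(array([236.3030303 , 230.78787879]), array([232, 227,  10,   9,  66], dtype=int32))]
top green [(array([238.88709677, 248.59677419]), array([235, 245,   9,   8,  62], dtype=int32))]
top red [(array([191.4375, 257.375 ]), array([188, 256,   8,   3,  16], dtype=int32))]
side blue [(array([235.6       , 187.48571429]), array([232, 185,   8,   6,  35], dtype=int32))]
side yellow [(array([219.36842105, 190.21052632]), array([216, 188,   8,   6,  38], dtype=int32))]
side green [(array([202.92857143, 193.9047619 ]), array([199, 191,   9,   7,  42], dtype=int32))]
side red [(array([186.88888889, 168.83333333]), array([185, 166,   5,   7,  18], dtype=int32))]
blue [0.5225 0.0798 0.1   ] [0.5215 0.0796 0.105 ]
yellow [0.4676 0.0765 0.1014] [0.4667 0.0764 0.105 ]
green [0.4127 0.0689 0.1017] [0.4123 0.0688 0.105 ]
red [0.3879 0.2101 0.1279] [0.3877 0.2137 0.105 ]
[0.45303888 0.21573685 0.09852103] [ 0.1 -0.1  0.8 -0.1  0.1 -0.   0.3 -0.1 -0.4 -1.2 -0.3 -0.6 -0.3 -0.8
  0.2  0.2]
blue [0.5218 0.0793 0.105 ]
yellow [0.4671 0.0739 0.105 ]
green [0.4123 0.0685 0.105 ]
red [0.3884 0.2093 0.1275]
[ 0.5425 -0.2194] -168.5 -0.049 0.052 0.042 [151. 112.  82.] [327. 208.]
[ 0.544  -0.3517] -141.0 -0.053 0.048 0.041 [159. 151. 116.] [367. 207.]
[ 0.5268 -0.1142] 61.2 -0.049 0.048 0.037 [201. 198. 154.] [295. 213.]
[ 0.4292 -0.241 ] 170.0 -0.045 0.052 0.044 [110. 109.  84.] [335. 242.]
[ 0.426  -0.3643] 91.7 -0.029 0.028 0.04 [205. 173.  76.] [372. 243.]
[ 0.4164 -0.1084] 103.3 -0.049 0.048 0.036 [170. 119.  64.] [294. 247.]
tray ((0.6500194668769836, -0.12733784317970276), (0.09044235199689865, 0.13776646554470062), 0.8896031379699707) [ 0.6493987 -0.1278362]
```

Five combs are on the board: black (335,245), ivory (295,213), amber (296,247), grey-brown (366,206) and red-brown (327,209), all in top-image pixels. The look-alikes are three purple fish off the board, at (182,181), (217,153) and (247,178), which I will leave. Yellow objects are the wax (372,243) and the yellow key (236,231). Red objects are the lid grip (191,257) and the red-brown comb. The enlarged crop confirms these choices, and the keys run blue, yellow, green from back to front.

```bash
cat >> h.py <<'E'
from scipy.spatial.transform import Rotation as Ro
PX,PY,PW=.4530,.2157,.0985
def pol(x,y): 
    c,s=np.cos(PW),np.sin(PW); return PX+c*x-s*y, PY+s*x+c*y
def cur():
    o=get_obs(); R=Ro.from_rotvec(o['orientation']).as_matrix(); return np.array(o['tcp_pos']),R
def plan(*calls):
    """each call: list of (x,y,z,yawdeg,grip); prints rows; next call starts at last target of the previous"""
    p,R=cur(); 
    for c in calls:
        psi=np.degrees(np.arctan2(R[1,0],R[0,0])); n=0
        p0=p.copy(); prev=p.copy(); py=psi; pr=0
        for q in c:
            d=R.T@(np.array(q[:3])-p0)/.2; t=-(q[3]-psi)
            k=max(np.linalg.norm(np.array(q[:3])-prev)/.0417,abs(q[3]-py)/7.16); n+=int(np.ceil(k-1e-6))
            print('  ',q[4],d.round(3).tolist(),round(t/90,3),'rows>=%.1f'%k); prev=np.array(q[:3]);py=q[3]
        print('  --total',n)
        p=np.array(c[-1][:3]); a=np.radians(c[-1][3]); R=np.array([[np.cos(a),np.sin(a),0],[np.sin(a),-np.cos(a),0],[0,0,-1]])
E
python3 - <<'E'
from h import *
hx,hy=pol(-.065,0); y=5.6
plan([(.5,-.3,.25,14,-1)],[(.45,.12,.22,y,-1)],[(hx,hy,.2,y,-1),(hx,hy,.1085,y,-1)])
E
```

```text
-1 [1.95, -1.208, -0.233] 0.034 rows>=11.1
  --total 12
   -1 [0.265, -2.098, 0.15] 0.093 rows>=10.2
  --total 11
   -1 [-0.263, -0.475, 0.1] -0.0 rows>=2.6
   -1 [-0.263, -0.475, 0.558] -0.0 rows>=2.2
  --total 6
```

```bash
cat >> h.py <<'E'
def plan(wps,start=None,q=.005):
    """wps: (x,y,z,yaw,grip[,extra rows]); prints calls with rounded numbers, each distinct row with its count"""
    p,R=cur() if start is None else start
    psi=np.degrees(np.arctan2(R[1,0],R[0,0])); call=[]; p0,R0,psi0=p.copy(),R.copy(),psi; cp=p.copy(); cy=psi; n=0
    def flush():
        nonlocal call,p0,R0,psi0,n
        if call: print('CALL',n,'rows:',' | '.join('%dx[%s]'%(k,', '.join('%g'%v for v in row)) for k,row in call))
        a=np.radians(cy); p0=cp.copy(); psi0=cy; R0=np.array([[np.cos(a),np.sin(a),0],[np.sin(a),-np.cos(a),0],[0,0,-1]]); call=[]; n=0
    for w in wps:
        tgt=np.array(w[:3],float); ex=w[5] if len(w)>5 else 0
        while True:
            d=R0.T@(tgt-p0)/.2; D=R0.T@(cp-p0)/.2; f=1.; y=w[3]
            def rows(f): return max(np.linalg.norm(tgt-cp)*f/.0417,abs(y-cy)*f/7.16)
            while f>0.02 and (np.abs(D+f*(d-D)).max()>1 or abs(cy+f*(y-cy)-psi0)>90 or n+np.ceil(rows(f)-.05)+(ex if f==1 else 0)>12): f-=.02
            if f<=0.021 or (f<1 and call and f<.3): 
                if call: flush(); continue
            k=max(1,int(np.ceil(rows(f)-.05)))+(ex if f==1 else 0)
            s=np.round((D+f*(d-D))/q)*q; t=round(-(cy+f*(y-cy)-psi0)/90/q)*q
            call.append((k,[w[4],*s,t])); n+=k
            cp=p0+R0@s*.2; cy=psi0-t*90
            if f==1: break
    flush(); return cp,cy
E
python3 - <<'E'
from h import *
hx,hy=pol(-.065,0); y=5.6
plan([(.5,-.3,.25,14,-1),(.45,.12,.22,y,-1),(hx,hy,.2,y,-1),(hx,hy,.1085,y,-1,1)])
E
```

```text
CALL 6 rows: 6x[-1, 0.975, -0.605, -0.115, 0.015]
CALL 6 rows: 6x[-1, 0.96, -0.625, -0.12, 0.02]
CALL 5 rows: 5x[-1, 0.12, -0.965, 0.07, 0.04]
CALL 5 rows: 5x[-1, 0.06, -0.98, 0.07, 0.045]
CALL 8 rows: 1x[-1, -0, -0.16, 0.01, 0.005] | 3x[-1, -0.26, -0.64, 0.11, 0.005] | 4x[-1, -0.26, -0.64, 0.57, 0.005]
```

play_rows([
  [[-1,0.975,-0.605,-0.115,0.015],[-1,0.975,-0.605,-0.115,0.015],[-1,0.975,-0.605,-0.115,0.015],[-1,0.975,-0.605,-0.115,0.015],[-1,0.975,-0.605,-0.115,0.015],[-1,0.975,-0.605,-0.115,0.015]],
], grip_force=40)

```text
clock: 2.25
tcp_pos: [0.3533, -0.468, 0.2272]
orientation: [-3.11, -0.438, -0.004]
contact_force: [-0.1, 0.3, 0.4]
grip_width: 0.0854
gripper_force: 0.0
```

play_rows([
  [[-1,0.96,-0.625,-0.12,0.02],[-1,0.96,-0.625,-0.12,0.02],[-1,0.96,-0.625,-0.12,0.02],[-1,0.96,-0.625,-0.12,0.02],[-1,0.96,-0.625,-0.12,0.02],[-1,0.96,-0.625,-0.12,0.02]],
])

```text
clock: 2.75
tcp_pos: [0.5038, -0.2948, 0.2513]
orientation: [-3.116, -0.39, -0.004]
contact_force: [-0.1, -0.6, 0.8]
grip_width: 0.0854
gripper_force: 0.0
```

play_rows([
  [[-1,0.12,-0.965,0.07,0.04],[-1,0.12,-0.965,0.07,0.04],[-1,0.12,-0.965,0.07,0.04],[-1,0.12,-0.965,0.07,0.04],[-1,0.12,-0.965,0.07,0.04]],
])

```text
clock: 3.17
tcp_pos: [0.4761, -0.1029, 0.2364]
orientation: [-3.128, -0.288, -0.0]
contact_force: [0.2, 1.1, 0.4]
grip_width: 0.0855
gripper_force: 0.0
```

play_rows([
  [[-1,0.06,-0.98,0.07,0.045],[-1,0.06,-0.98,0.07,0.045],[-1,0.06,-0.98,0.07,0.045],[-1,0.06,-0.98,0.07,0.045],[-1,0.06,-0.98,0.07,0.045],[-1,0.06,-0.98,0.07,0.045]],
])

```text
clock: 3.67
tcp_pos: [0.4523, 0.0951, 0.2227]
orientation: [-3.133, -0.187, -0.001]
contact_force: [-0.1, -0.0, 0.7]
grip_width: 0.0853
gripper_force: 0.0
```

Run:
```python
from h import *
hx,hy=pol(-.065,0); y=5.6
print(cur()[0]); plan([(hx,hy,.18,y,-1,1),(hx,hy,.1085,y,-1,2)])
```

```text
[0.45229161 0.09510171 0.22269827]
CALL 9 rows: 5x[-1, -0.25, -0.605, 0.215, 0.015] | 4x[-1, -0.25, -0.605, 0.57, 0.015]
```

play_rows([
  [[-1,-0.25,-0.605,0.215,0.015],[-1,-0.25,-0.605,0.215,0.015],[-1,-0.25,-0.605,0.215,0.015],[-1,-0.25,-0.605,0.215,0.015],[-1,-0.25,-0.605,0.215,0.015],[-1,-0.25,-0.605,0.57,0.015],[-1,-0.25,-0.605,0.57,0.015],[-1,-0.25,-0.605,0.57,0.015],[-1,-0.25,-0.605,0.57,0.015]],
])

```text
clock: 4.42
tcp_pos: [0.3905, 0.2014, 0.1081]
orientation: [3.137, 0.132, -0.004]
contact_force: [0.8, 0.4, 0.3]
grip_width: 0.0855
gripper_force: 0.0
```

play_rows([
  [[1,0,0,0,0],[1,0,0,0,0],[1,0,0,0,0],[1,0,0,0,0],[1,0,0,0,0],[1,0,0,0,0],[1,0,0,0,0],[1,0,0,0,0]],
])

```text
clock: 5.08
tcp_pos: [0.3909, 0.203, 0.1086]
orientation: [-3.139, -0.135, -0.001]
contact_force: [0.4, -0.0, 1.8]
grip_width: -0.0
gripper_force: 1.1
```

Run:
```python
from h import *
p,R=cur(); print(p,get_obs()['grip_width'],get_obs()['contact_force'])
hx0,hz0=np.array([.085,.0855]); wps=[]
b=p-np.array([*pol(-.065,0),.1275-.019])
print('offset',b)
for th in np.arange(.15,1.79,.15):
    u=np.array([-np.cos(th),np.sin(th)]); n=np.array([np.sin(th),np.cos(th)]); h=.15*u+.042*n
    x,y=pol(.085+h[0],0); wps.append((x+b[0],y+b[1],.0855+h[1]-.019+b[2],5.6,1))
plan(wps)
```

```text
[0.39086701 0.20295352 0.10862583] -1.1308794932902077e-05 [ 0.43910672 -0.03592272  1.78930423]
offset [ 0.00255194 -0.00635433  0.00012583]
CALL 11 rows: 1x[1, 0.04, -0, -0.11, -0.01] | 1x[1, 0.095, -0, -0.21, -0.01] | 1x[1, 0.165, -0, -0.305, -0.01] | 1x[1, 0.25, -0.005, -0.385, -0.01] | 1x[1, 0.345, -0.005, -0.455, -0.01] | 1x[1, 0.45, -0.005, -0.51, -0.01] | 1x[1, 0.56, -0.005, -0.545, -0.01] | 1x[1, 0.675, -0.01, -0.565, -0.01] | 1x[1, 0.79, -0.01, -0.565, -0.01] | 1x[1, 0.905, -0.01, -0.555, -0.01] | 1x[1, 1, -0.01, -0.525, -0.01]
CALL 1 rows: 1x[1, 0.02, -0.005, 0.005, 0]
```

Run:
```python
from h import *
t=snap('top'); s=snap('side')
print(proj(t,cur()[0]),proj(s,cur()[0]),proj(s,(*pol(-.065,0),.1275)),proj(t,(*pol(-.065,0),.1275)))
a=cv2.resize(s['pixels'][130:230,150:280],None,fx=6,fy=6,interpolation=cv2.INTER_CUBIC)
cv2.imwrite('pics/s1.png',a[:,:,::-1])
```

```text
[194.79716119 256.28325469] [188.66354881 174.68640717] [187.10165555 169.00413957] [191.70059419 257.28162202]
```

View pics/s1.png

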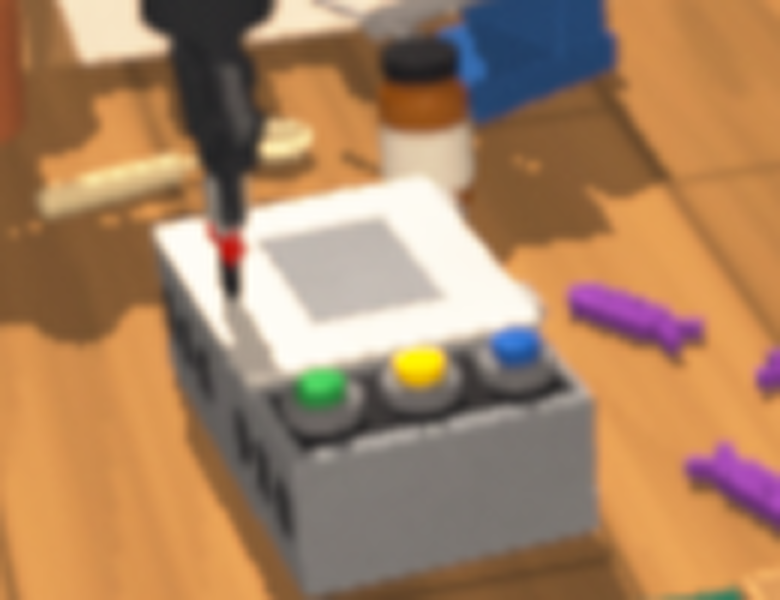

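The crop shows the closed fingers at about (230,200), ending at the red grip (230,245) with the lid still shut. Either they missed or the tip height is off, so I'll check the projected TCP against the pictures.

Run:
```python
from h import *
s=snap('side'); t=snap('top'); p,R=cur()
def crop(f,img,P,w=32):
    im=img.copy(); u,v=proj(f,P); x0,y0=int(u)-w,int(v)-w-8
    c=cv2.resize(im[max(y0,0):y0+2*w,max(x0,0):x0+2*w],(390,390),interpolation=cv2.INTER_CUBIC); k=390/64
    cv2.circle(c,(int((u-max(x0,0)+.5)*k),int((v-max(y0,0)+.5)*k)),4,(0,255,255),1); return c
a=crop(s,s['pixels'],p); b=crop(t,t['pixels'],p)
s0=cv2.imread('pics/side0.png')[:,:,::-1]; P0=[.198,-.645,.203]; print(proj(s,P0))
c=crop(s,s0,P0)
cv2.imwrite('pics/cmp.png',np.hstack([a,c])[:,:,::-1]); cv2.imwrite('pics/cmpt.png',b[:,:,::-1])
```

```text
[158.07718421 350.20918621]
```

View pics/cmp.png

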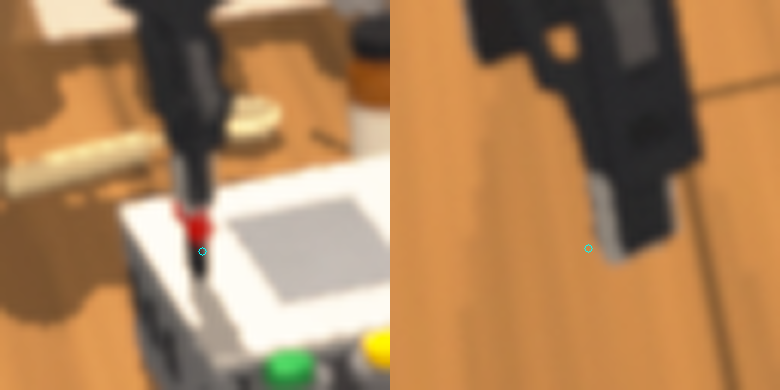

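play_rows([
  [[-1,0,0,0,0],[-1,0,0,0,0],[-1,0,0,0,0],[-1,0,0,0,0],[-1,0,0,0,0],[-1,0,0,0,0],[-1,0,0,0,0]],
])

```text
clock: 5.87
tcp_pos: [0.3905, 0.2028, 0.1083]
orientation: [3.139, 0.135, -0.001]
contact_force: [-0.8, -0.7, 0.1]
grip_width: 0.0832
gripper_force: 0.0
```

Run:
```python
from h import *
s=snap('side'); t=snap('top'); p,R=cur(); print(p,R.round(3),get_obs()['grip_width'])
def crop(f,img,P,w=32):
    im=img.copy(); u,v=proj(f,P); x0,y0=int(u)-w,int(v)-w-8
    c=cv2.resize(im[max(y0,0):y0+2*w,max(x0,0):x0+2*w],(390,390),interpolation=cv2.INTER_CUBIC); k=390/64
    cv2.circle(c,(int((u-max(x0,0)+.5)*k),int((v-max(y0,0)+.5)*k)),4,(0,255,255),1); return c
a=crop(s,s['pixels'],p); b=crop(t,t['pixels'],p)
print([ (x[0].round(1),x[1]) for x in blob(s,(0,190,120),(4,255,255),(170,150,260,205),3)])
cv2.imwrite('pics/cmp2.png',np.hstack([a,b])[:,:,::-1])
```

```text
[0.39060348 0.2028062  0.10832304] [[ 0.996  0.086 -0.   ]
 [ 0.086 -0.996 -0.   ]
 [-0.     0.    -1.   ]] 0.08558800997293964
[(array([187.5, 172. ]), array([187, 171,   2,   3,   4], dtype=int32)), (array([186. , 167.5]), array([186, 167,   1,   2,   2], dtype=int32))]
```

View pics/cmp2.png

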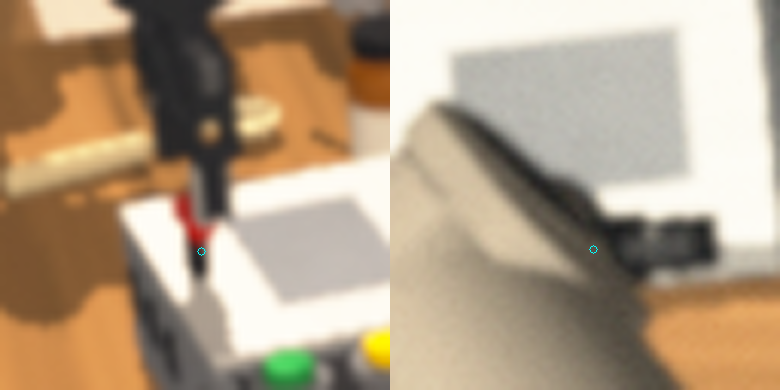

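The open fingers look about 20 mm higher than the reported TCP, so I'll raise the arm, shut the fingers in the clear and measure the tip.

play_rows([
  [[-1,0,0,-0.4,0],[-1,0,0,-0.4,0],[1,0.3,0,-0.4,0],[1,0.3,0,-0.4,0],[1,0.3,0,-0.4,0],[1,0.3,0,-0.4,0],[1,0.3,0,-0.4,0],[1,0.3,0,-0.4,0],[1,0.3,0,-0.4,0],[1,0.3,0,-0.4,0],[1,0.3,0,-0.4,0],[1,0.3,0,-0.4,0]],
])

```text
clock: 6.97
tcp_pos: [0.4502, 0.208, 0.1884]
orientation: [3.139, 0.135, -0.0]
contact_force: [-0.6, -0.8, -0.3]
grip_width: -0.0002
gripper_force: 0.0
```

Run:
```python
from h import *
s=snap('side'); t=snap('top'); p,R=cur(); print(p,get_obs()['grip_width'],proj(s,p),proj(t,p))
def crop(f,img,P,w=32):
    im=img.copy(); u,v=proj(f,P); x0,y0=int(u)-w,int(v)-w-8; print(x0,y0)
    c=cv2.resize(im[max(y0,0):y0+2*w,max(x0,0):x0+2*w],(390,390),interpolation=cv2.INTER_CUBIC); k=390/64
    cv2.circle(c,(int((u-max(x0,0)+.5)*k),int((v-max(y0,0)+.5)*k)),4,(0,255,255),1); return c
cv2.imwrite('pics/cmp3.png',np.hstack([crop(s,s['pixels'],p),crop(t,t['pixels'],p)])[:,:,::-1])
```

```text
[0.4503645  0.2079842  0.18840432] 3.179725547680717e-05 [203.9124628  150.18145646] [188.96573845 235.84661799]
171 110
156 195
```

View pics/cmp3.png

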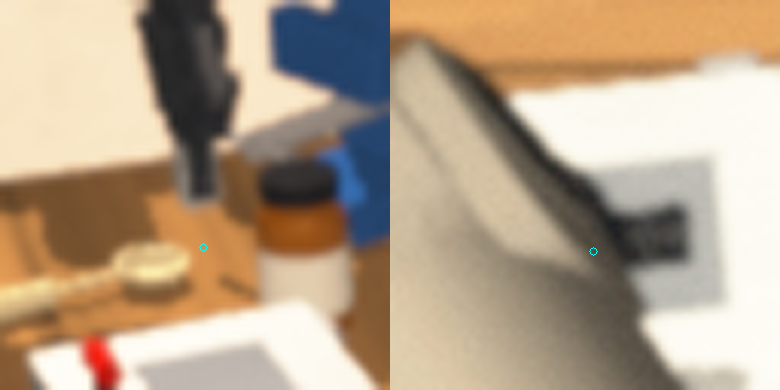

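The shut fingertips appear at about (202,203) in the side crop and the projected TCP at (204,247). The real finger end is therefore about 30 mm above the reported TCP, which explains the miss over the bar. I'll confirm with a gentle touch on the shut lid, whose top is at z = 0.0935.

play_rows([
  [[1,0,0,0.3,0],[1,0,0,0.3,0],[1,0,0,0.585,0],[1,0,0,0.585,0],[1,0,0,0.585,0],[1,0,0,0.585,0]],
])

```text
clock: 7.57
tcp_pos: [0.4501, 0.208, 0.0711]
orientation: [3.138, 0.135, -0.003]
contact_force: [-0.1, 0.4, 0.0]
grip_width: -0.0001
gripper_force: 0.0
```

play_rows([
  [[1,0,0,0.015,0],[1,0,0,0.015,0],[1,0,0,0.015,0]],
])

```text
clock: 7.82
tcp_pos: [0.4514, 0.2084, 0.0696]
orientation: [-3.138, -0.134, -0.003]
contact_force: [0.2, 0.7, -0.2]
grip_width: -0.0002
gripper_force: 0.0
```

play_rows([
  [[1,0,0,0.015,0],[1,0,0,0.015,0],[1,0,0,0.015,0]],
])

```text
clock: 8.07
tcp_pos: [0.4508, 0.208, 0.0657]
orientation: [-3.139, -0.134, -0.001]
contact_force: [0.2, -0.3, 1.1]
grip_width: 0.0002
gripper_force: 0.5
```

play_rows([
  [[1,0,0,0.01,0],[1,0,0,0.01,0],[1,0,0,0.01,0]],
])

```text
clock: 8.32
tcp_pos: [0.4508, 0.208, 0.0655]
orientation: [3.138, 0.134, 0.002]
contact_force: [-6.4, -4.3, 23.9]
grip_width: -0.0002
gripper_force: 12.0
```

The contact came at TCP z = 0.0655, so the fingertips sit 28 mm above the reported TCP. I'll plan with that offset from here on.

```bash
echo "TO=.028" >> h.py
python3 - <<'E'
from h import *
hx,hy=pol(-.065,0); y=5.6
plan([(.45,.208,.12,y,-1,0),(hx,hy,.15,y,-1,2),(hx,hy,.0805,y,-1,2)])
E
```

```text
CALL 10 rows: 2x[-1, -0.005, 0, -0.27, -0.01] | 4x[-1, -0.31, -0.035, -0.425, -0.01] | 4x[-1, -0.31, -0.035, -0.075, -0.01]
```

play_rows([
  [[-1,-0.005,0,-0.27,-0.01],[-1,-0.005,0,-0.27,-0.01],[-1,-0.31,-0.035,-0.425,-0.01],[-1,-0.31,-0.035,-0.425,-0.01],[-1,-0.31,-0.035,-0.425,-0.01],[-1,-0.31,-0.035,-0.425,-0.01],[-1,-0.31,-0.035,-0.425,-0.01],[-1,-0.31,-0.035,-0.075,-0.01],[-1,-0.31,-0.035,-0.075,-0.01],[-1,-0.31,-0.035,-0.075,-0.01],[-1,-0.31,-0.035,-0.075,-0.01]],
])

```text
clock: 9.23
tcp_pos: [0.3874, 0.209, 0.0772]
orientation: [3.136, 0.159, -0.007]
contact_force: [0.2, 0.4, 0.5]
grip_width: 0.085
gripper_force: 0.0
```

play_rows([
  [[1,0,0,0,0],[1,0,0,0,0],[1,0,0,0,0],[1,0,0,0,0],[1,0,0,0,0],[1,0,0,0,0]],
])

```text
clock: 9.73
tcp_pos: [0.3888, 0.2096, 0.0795]
orientation: [3.137, 0.159, 0.003]
contact_force: [-1.8, -2.6, 7.7]
grip_width: 0.0313
gripper_force: 39.7
```

Run:
```python
from h import *
p,R=cur(); print(p,get_obs()['grip_width'],get_obs()['contact_force'])
wps=[]
b=p-np.array([*pol(-.065,0),.1275-.019-TO])
print('offset',b)
for th in np.arange(.15,1.81,.15):
    u=np.array([-np.cos(th),np.sin(th)]); n=np.array([np.sin(th),np.cos(th)]); h=.15*u+.042*n
    x,y=pol(.085+h[0],0); wps.append((x+b[0],y+b[1],.0855+h[1]-.019-TO+b[2],5.6,1))
plan(wps)
```

```text
[0.38882125 0.20955017 0.07948295] 0.031261531591408695 [-1.76639717 -2.59225963  7.68680243]
offset [ 0.00050619  0.00024232 -0.00101705]
CALL 11 rows: 1x[1, 0.04, 0, -0.11, 0] | 1x[1, 0.095, 0, -0.21, 0] | 1x[1, 0.165, 0, -0.305, 0] | 1x[1, 0.25, 0, -0.385, 0] | 1x[1, 0.345, 0, -0.455, 0] | 1x[1, 0.45, 0, -0.505, 0] | 1x[1, 0.56, 0, -0.545, 0] | 1x[1, 0.675, 0, -0.565, 0] | 1x[1, 0.79, 0, -0.565, 0] | 1x[1, 0.905, 0.005, -0.55, 0] | 1x[1, 1, 0.005, -0.525, 0]
CALL 2 rows: 1x[1, 0.02, -0, 0.005, 0] | 1x[1, 0.125, -0, 0.055, 0]
```

play_rows([
  [[1,0.04,0,-0.11,0],[1,0.095,0,-0.21,0],[1,0.165,0,-0.305,0],[1,0.25,0,-0.385,0],[1,0.345,0,-0.455,0],[1,0.45,0,-0.505,0],[1,0.56,0,-0.545,0],[1,0.675,0,-0.565,0],[1,0.79,0,-0.565,0],[1,0.905,0.005,-0.55,0],[1,1,0.005,-0.525,0],[1,1,0.005,-0.525,0]],
])

```text
clock: 10.73
tcp_pos: [0.5912, 0.2303, 0.1844]
orientation: [-3.134, -0.156, -0.007]
contact_force: [2.1, 1.3, 7.1]
grip_width: 0.0314
gripper_force: 27.4
```

play_rows([
  [[1,0.055,0,0.02,0],[1,0.11,0,0.045,0],[1,0.11,0,0.045,0],[-1,0.11,0,0.045,0],[-1,0.11,0,0.045,0],[-1,0.11,0,0.045,0],[-1,0.11,0,0.045,0],[-1,0.11,0,0.045,0],[-1,0.11,0,0.045,0]],
])

```text
clock: 11.48
tcp_pos: [0.6089, 0.2309, 0.1744]
orientation: [3.137, 0.159, -0.0]
contact_force: [-0.8, -0.1, -0.8]
grip_width: 0.0853
gripper_force: 0.0
```

play_rows([
  [[-1,0,0,-0.45,0],[-1,0,0,-0.45,0],[-1,0,0,-0.45,0],[-1,0,-0.45,-0.45,0],[-1,-0.7,0.8,-0.4,0],[-1,-0.7,0.8,-0.4,0],[-1,-0.7,0.8,-0.4,0],[-1,-0.7,0.8,-0.4,0],[-1,-0.7,0.8,-0.4,0],[-1,-0.7,0.8,-0.4,0]],
])

```text
clock: 12.32
tcp_pos: [0.4845, 0.0556, 0.2542]
orientation: [3.137, 0.158, 0.0]
contact_force: [1.0, -0.0, 0.8]
grip_width: 0.0853
gripper_force: 0.0
```

Run:
```python
from h import *
s=snap('side'); t=snap('top'); print(cur()[0])
a=cv2.resize(t['pixels'][170:280,140:260],(480,440),interpolation=cv2.INTER_CUBIC); b=cv2.resize(s['pixels'][110:230,160:247],(319,440),interpolation=cv2.INTER_CUBIC)
cv2.imwrite('pics/lid1.png',np.hstack([a,b])[:,:,::-1])
for o in viewer.trace(t,'knife_handle')[:3]:
    print(o['score'],o['rect'])
```

```text
[0.48345495 0.0512903  0.25400969]
0.66 [177.9, 228.2, 193.4, 247.0]
```

View pics/lid1.png

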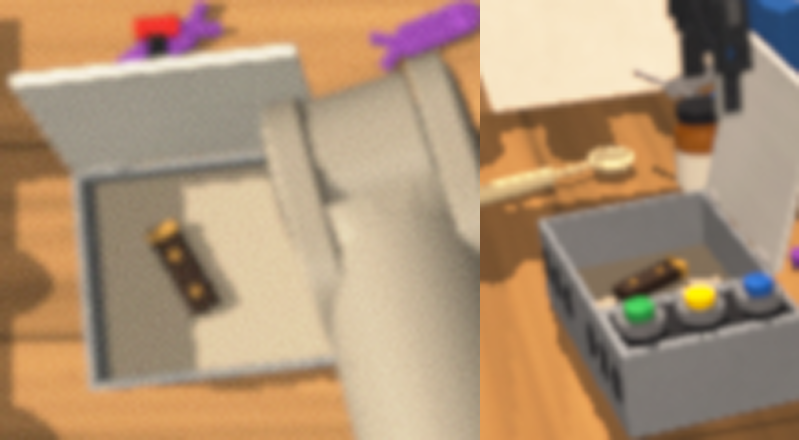

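The lid stands open by itself, at the top of the left crop. The knife handle lies in the hopper, centred near crop (185,266), with its brass end at (163,230).

```bash
cat >> h.py <<'E'
def handle(f):
    o=viewer.trace(f,'knife_handle')[0]; p=np.argwhere(o['pixels'])[:,::-1]
    w=np.array([at(f,u,v,.037)[:2] for u,v in p]).astype(np.float32); return o['score'],cv2.minAreaRect(w),w.mean(0)
E
python3 - <<'E'
from h import *
t=snap('top'); s,rr,m=handle(t); print(s,rr,m)
box=cv2.boxPoints(rr); print(box)
a,b=at(t,180.75,227,.041)[:2],at(t,191.5,246,.041)[:2]; print(a,b,np.linalg.norm(a-b),(a+b)/2,np.degrees(np.arctan2(*(a-b)[::-1])))
c=(a+b)/2-np.array([PX,PY]); cc,ss=np.cos(PW),np.sin(PW); print('pol',cc*c[0]+ss*c[1],-ss*c[0]+cc*c[1])
print(get_obs()['joints'])
E
```

```text
0.75 ((0.4518703818321228, 0.2460992932319641), (0.07944716513156891, 0.030114686116576195), 34.14729690551758) [0.45227316 0.24676076]
[[0.41054323 0.23626298]
 [0.4274473  0.21134014]
 [0.49319753 0.2559356 ]
 [0.47629347 0.28085846]]
[0.48392727 0.25945484] [0.42261927 0.22413842] 0.07075252627293 [0.45327327 0.24179663] 29.94405425414665
pol 0.0028383106919850952 0.02594326098524608
[ 0.17138056  0.15155376 -0.46133863  1.89833635  0.0751462   1.10699633
 -1.78819311]
```

Run:
```python
from h import *
e=plan([(.452,.245,.13,33,-.4,2),(.452,.245,.001,33,-.4,2),(.452,.245,.001,33,1,5)])
print(e)
```

```text
CALL 10 rows: 8x[-0.4, -0.075, -0.945, 0.625, -0.3] | 2x[-0.4, -0.075, -0.945, 1, -0.3]
CALL 10 rows: 4x[-0.4, -0.005, -0, 0.27, 0] | 6x[1, -0.005, -0, 0.27, 0]
(array([0.45177017, 0.24444881, 0.00091904]), np.float64(32.81837883975671))
```

play_rows([
  [[-0.4,-0.075,-0.945,0.625,-0.3],[-0.4,-0.075,-0.945,0.625,-0.3],[-0.4,-0.075,-0.945,0.625,-0.3],[-0.4,-0.075,-0.945,0.625,-0.3],[-0.4,-0.075,-0.945,0.625,-0.3],[-0.4,-0.075,-0.945,0.625,-0.3],[-0.4,-0.075,-0.945,0.625,-0.3],[-0.4,-0.075,-0.945,0.625,-0.3],[-0.4,-0.075,-0.945,1,-0.3],[-0.4,-0.075,-0.945,1,-0.3],[-0.4,-0.075,-0.945,1,-0.3]],
])

```text
clock: 13.48
tcp_pos: [0.4496, 0.2413, 0.0501]
orientation: [3.012, 0.885, -0.012]
contact_force: [-0.9, -1.3, 0.1]
grip_width: 0.0598
gripper_force: 0.0
```

play_rows([
  [[-0.4,-0.005,0,0.27,0],[-0.4,-0.005,0,0.27,0],[-0.4,-0.005,0,0.27,0],[-0.4,-0.005,0,0.27,0],[1,-0.005,0,0.27,0],[1,-0.005,0,0.27,0],[1,-0.005,0,0.27,0],[1,-0.005,0,0.27,0],[1,-0.005,0,0.27,0],[1,-0.005,0,0.27,0]],
], grip_force=50)

```text
clock: 14.32
tcp_pos: [0.4524, 0.2443, 0.0024]
orientation: [3.014, 0.886, 0.005]
contact_force: [-0.9, -0.5, 9.8]
grip_width: 0.0249
gripper_force: 49.1
```

Run:
```python
from h import *
print(cur()[0],get_obs()['grip_width'])
e=plan([(.455,.245,.135,33,1,1),(.52,.05,.15,55,1,0),(.65,-.127,.12,90,1,2),(.65,-.127,-.012,90,1,2),(.65,-.127,-.012,90,-.06,3),(.65,-.127,.12,90,-1,2)])
print(e)
```

```text
[0.45239746 0.24425114 0.00236491] 0.0248754872403755
CALL 11 rows: 5x[1, 0.015, 0.005, -0.665, -0.005] | 5x[1, -0.235, 0.98, -0.735, -0.24] | 1x[1, -0.24, 1, -0.74, -0.245]
CALL 7 rows: 1x[1, 0, 0, 0, 0] | 6x[1, -0.335, 1, 0.145, -0.375]
CALL 13 rows: 3x[1, -0.035, 0.025, 0.005, -0.015] | 6x[1, -0.035, 0.025, 0.665, -0.015] | 4x[-0.06, -0.035, 0.025, 0.665, -0.015]
CALL 6 rows: 6x[-1, 0, 0, -0.66, 0]
(array([ 0.64957821, -0.1271261 ,  0.12039727]), np.float64(89.92311517029123))
```

play_rows([
  [[1,0.015,0.005,-0.665,-0.005],[1,0.015,0.005,-0.665,-0.005],[1,0.015,0.005,-0.665,-0.005],[1,0.015,0.005,-0.665,-0.005],[1,0.015,0.005,-0.665,-0.005],[1,-0.24,1,-0.74,-0.245],[1,-0.24,1,-0.74,-0.245],[1,-0.24,1,-0.74,-0.245],[1,-0.24,1,-0.74,-0.245],[1,-0.24,1,-0.74,-0.245],[1,-0.24,1,-0.74,-0.245],[1,-0.24,1,-0.74,-0.245]],
])

```text
clock: 15.32
tcp_pos: [0.5191, 0.0443, 0.1468]
orientation: [2.794, 1.436, -0.005]
contact_force: [-0.1, 0.2, -1.2]
grip_width: 0.0247
gripper_force: 50.1
```

play_rows([
  [[1,-0.335,1,0.145,-0.375],[1,-0.335,1,0.145,-0.375],[1,-0.335,1,0.145,-0.375],[1,-0.335,1,0.145,-0.375],[1,-0.335,1,0.145,-0.375],[1,-0.335,1,0.145,-0.375],[1,-0.335,1,0.145,-0.375]],
])

```text
clock: 15.9
tcp_pos: [0.6439, -0.1224, 0.1165]
orientation: [-2.251, -2.188, 0.003]
contact_force: [-0.1, 1.3, 0.2]
grip_width: 0.0241
gripper_force: 50.1
```

Run:
```python
from h import *
print(cur()[0],get_obs()['grip_width'])
e=plan([(.65,-.127,.12,90,1,1),(.65,-.127,-.012,90,1,2),(.65,-.127,-.012,90,-.06,2),(.65,-.127,.10,90,-.06,1)])
```

```text
[ 0.64390074 -0.12240363  0.11654472] 0.024134860807939165
CALL 12 rows: 2x[1, -0.02, 0.03, -0.015, -0.02] | 6x[1, -0.025, 0.035, 0.645, -0.02] | 3x[-0.06, -0.025, 0.035, 0.645, -0.02] | 1x[-0.06, -0.025, 0.035, 0.43, -0.02]
CALL 3 rows: 3x[-0.06, 0.005, -0, -0.345, 0]
```

play_rows([
  [[1,-0.035,0.025,0.005,-0.015],[1,-0.035,0.025,0.005,-0.015],[1,-0.035,0.025,0.665,-0.015],[1,-0.035,0.025,0.665,-0.015],[1,-0.035,0.025,0.665,-0.015],[1,-0.035,0.025,0.665,-0.015],[1,-0.035,0.025,0.665,-0.015],[-0.06,-0.035,0.025,0.665,-0.015],[-0.06,-0.035,0.025,0.665,-0.015],[-0.06,-0.035,0.025,0.665,-0.015]],
])

```text
clock: 16.73
tcp_pos: [0.6497, -0.1267, -0.0122]
orientation: [2.221, 2.22, 0.002]
contact_force: [-0.3, 0.2, -0.0]
grip_width: 0.0452
gripper_force: 0.0
```

play_rows([
  [[-0.06,0,0,-0.5,0],[-0.06,0,0,-0.5,0],[-0.06,0,0,-0.5,0],[-1,0,0,-0.9,0],[-1,0,0,-0.9,0],[-1,0,0,-0.9,0],[-1,0,0,-0.9,0]],
])

```text
clock: 17.32
tcp_pos: [0.651, -0.1272, 0.1706]
orientation: [2.218, 2.216, 0.006]
contact_force: [0.5, 0.4, -0.2]
grip_width: 0.0861
gripper_force: 0.0
```

Run:
```python
from h import *
t=snap('top','t2'); print(cur()[0]); s=snap('side')
for o in combs(t): print(*o)
for f in (t,s):
  for o in viewer.trace(f,'knife_handle')[:3]: print(o['score'],o['rect'])
a=cv2.resize(s['pixels'][130:330,150:410],None,fx=3,fy=3,interpolation=cv2.INTER_CUBIC)
cv2.imwrite('pics/s2.png',a[:,:,::-1])
```

```text
[ 0.64939047 -0.12739856  0.16806556]
[ 0.5269 -0.1141] 60.6 -0.049 0.048 0.038 [201. 198. 155.] [295. 213.]
[ 0.4163 -0.1084] 102.9 -0.05 0.048 0.035 [172. 120.  65.] [294. 247.]
0.42 [285.1, 173.5, 301.6, 181.8]
0.62 [284.2, 225.8, 300.9, 246.3]
```

View pics/s2.png

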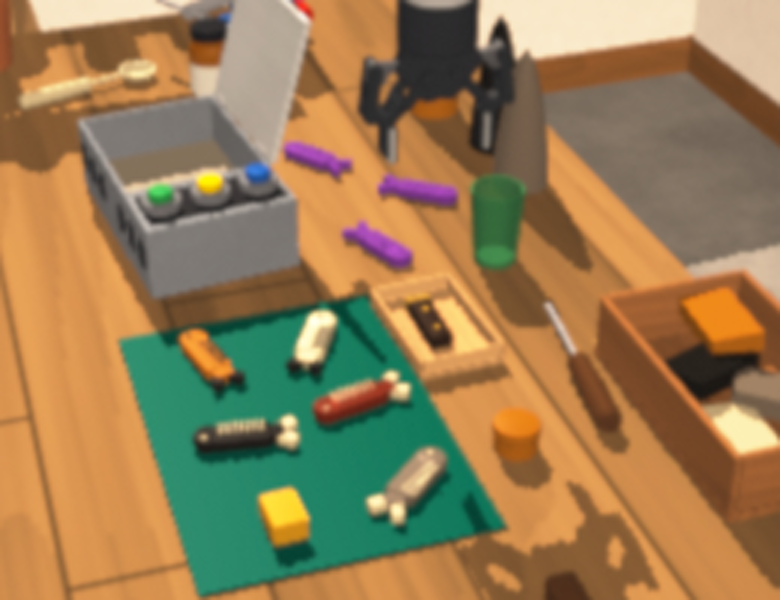

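The handle is in the tray at (430,325) in the crop. All five combs are still on the board, and the keys and lid are untouched. Next is the ivory comb.

```bash
cat >> h.py <<'E'
def pick(x,y,yaw,zt=.007):
    print('PICK'); return plan([(x,y,.10,yaw,-.4,0),(x,y,.03,yaw,-.4,2),(x,y,zt-TO,yaw,-.4,2),(x,y,zt-TO,yaw,1,4)])
def drop(slot,yaw=5.6,zt=.045,via=None):
    print('DROP'); p,R=cur(); w0=np.degrees(np.arctan2(R[1,0],R[0,0])); X,Y=pol(*slot)
    return plan([(p[0],p[1],.13,w0,1,0)]+([via] if via else [])+[(X,Y,.13,yaw,1,3),(X,Y,zt-TO,yaw,1,2),(X,Y,zt-TO,yaw,-.06,2),(X,Y,.13,yaw,-.06,1)])
E
python3 - <<'E'
from h import *
pick(.527,-.114,60.6)
E
```

```text
PICK
CALL 13 rows: 5x[-0.4, 0.065, -0.605, 0.325, 0.325] | 4x[-0.4, 0.065, -0.605, 0.675, 0.325] | 2x[-0.4, 0.065, -0.6, 0.925, 0.325] | 1x[-0.4, 0.065, -0.6, 0.93, 0.325] | 1x[-0.4, 0.065, -0.6, 0.93, 0.325]
CALL 8 rows: 3x[-0.4, 0, -0.005, 0, 0] | 5x[1, 0, -0.005, 0, 0]
```

play_rows([
  [[-0.4,0.065,-0.605,0.325,0.325],[-0.4,0.065,-0.605,0.325,0.325],[-0.4,0.065,-0.605,0.325,0.325],[-0.4,0.065,-0.605,0.325,0.325],[-0.4,0.065,-0.605,0.325,0.325],[-0.4,0.065,-0.605,0.675,0.325],[-0.4,0.065,-0.605,0.675,0.325],[-0.4,0.065,-0.605,0.675,0.325],[-0.4,0.065,-0.605,0.925,0.325],[-0.4,0.065,-0.605,0.925,0.325],[-0.4,0.065,-0.605,0.93,0.325],[-0.4,0.065,-0.605,0.93,0.325]],
])

```text
clock: 18.52
tcp_pos: [0.5287, -0.1141, -0.0188]
orientation: [-2.71, -1.589, -0.0]
contact_force: [-0.2, 0.1, 0.3]
grip_width: 0.0599
gripper_force: 0.0
```

play_rows([
  [[-0.4,0,0,0,0],[1,0,0,0,0],[1,0,0,0,0],[1,0,0,0,0],[1,0,0,0,0],[1,0,0,0,0],[1,0,0,0,0]],
])

```text
clock: 19.1
tcp_pos: [0.5289, -0.1146, -0.0181]
orientation: [2.709, 1.587, 0.002]
contact_force: [-2.1, -0.2, 7.8]
grip_width: 0.026
gripper_force: 49.0
```

Run:
```python
from h import *
print(cur()[0],get_obs()['grip_width'])
drop((0,-.05))
```

```text
[ 0.5289014  -0.11462202 -0.01811355] 0.026024546754345967
DROP
CALL 12 rows: 4x[1, 0, 0, -0.74, 0] | 8x[1, 0.985, -0.935, -0.74, 0.575]
CALL 12 rows: 4x[1, -0.005, -0.09, -0, 0.035] | 5x[1, -0.005, -0.09, 0.565, 0.035] | 3x[-0.06, -0.005, -0.09, 0.565, 0.035]
CALL 4 rows: 4x[-0.06, -0, 0, -0.565, 0]
```

play_rows([
  [[1,0,0,-0.74,0],[1,0,0,-0.74,0],[1,0,0,-0.74,0],[1,0,0,-0.74,0],[1,0.985,-0.935,-0.74,0.575],[1,0.985,-0.935,-0.74,0.575],[1,0.985,-0.935,-0.74,0.575],[1,0.985,-0.935,-0.74,0.575],[1,0.985,-0.935,-0.74,0.575],[1,0.985,-0.935,-0.74,0.575],[1,0.985,-0.935,-0.74,0.575],[1,0.985,-0.935,-0.74,0.575]],
])

```text
clock: 20.1
tcp_pos: [0.4592, 0.1565, 0.1296]
orientation: [-3.128, -0.251, -0.003]
contact_force: [-0.6, -0.0, -0.4]
grip_width: 0.0258
gripper_force: 49.9
```

play_rows([
  [[1,-0.005,-0.09,0,0.035],[1,-0.005,-0.09,0,0.035],[1,-0.005,-0.09,0,0.035],[1,-0.005,-0.09,0.565,0.035],[1,-0.005,-0.09,0.565,0.035],[1,-0.005,-0.09,0.565,0.035],[1,-0.005,-0.09,0.565,0.035],[1,-0.005,-0.09,0.565,0.035],[-0.06,-0.005,-0.09,0.565,0.035],[-0.06,-0.005,-0.09,0.565,0.035],[-0.06,-0.005,-0.09,0.565,0.035]],
])

```text
clock: 21.02
tcp_pos: [0.4586, 0.1665, 0.017]
orientation: [-3.137, -0.158, -0.004]
contact_force: [0.1, -0.2, -0.5]
grip_width: 0.0455
gripper_force: 0.0
```

play_rows([
  [[-0.06,0,0,-0.565,0],[-0.06,0,0,-0.565,0],[-0.06,0,0,-0.565,0],[-0.06,0,0,-0.565,0],[-0.4,0,0.6,-0.565,0],[-0.4,0,0.6,-0.565,0],[-0.4,0,0.6,-0.565,0],[-0.4,0,0.6,-0.565,0]],
])

```text
clock: 21.68
tcp_pos: [0.4699, 0.0387, 0.1288]
orientation: [3.134, 0.143, 0.0]
contact_force: [-0.4, -0.3, -0.2]
grip_width: 0.0599
gripper_force: 0.0
```

Run:
```python
from h import *
t=snap('top'); s=snap('side'); print(cur()[0],get_obs()['joints'][6])
for o in combs(t): print(*o)
a=cv2.resize(t['pixels'][150:280,140:400],None,fx=3,fy=3,interpolation=cv2.INTER_CUBIC)
cv2.imwrite('pics/t3.png',a[:,:,::-1])
```

```text
[0.46972974 0.04531634 0.1290326 ] -1.874110403874847
[ 0.5425 -0.2193] -168.4 -0.049 0.052 0.042 [155. 115.  85.] [327. 208.]
[ 0.544  -0.3517] -141.0 -0.053 0.048 0.041 [163. 155. 120.] [367. 207.]
[ 0.4584 -0.2815] 168.0 -0.045 0.052 0.043 [94. 94. 73.] [347. 233.]
[ 0.426  -0.3643] 92.3 -0.029 0.028 0.039 [151. 121.  58.] [372. 243.]
[ 0.4164 -0.1085] 103.1 -0.049 0.049 0.035 [174. 122.  66.] [294. 247.]
```

View pics/t3.png

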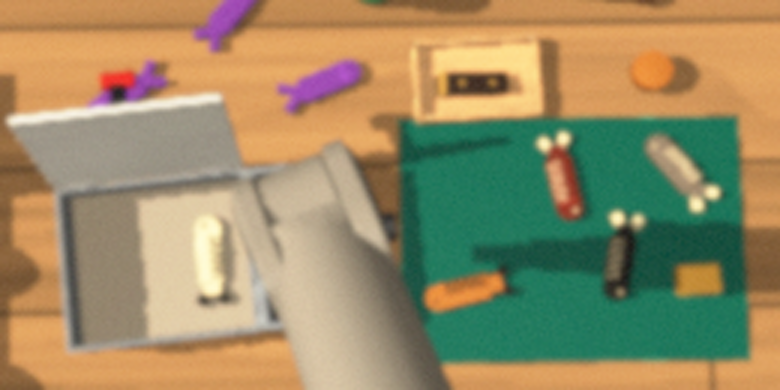

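The ivory comb lies in the hopper at (210,258). The black comb has been knocked to (620,260), about 5 cm from where it was. Next is the amber comb at (465,290).

Run:
```python
from h import *
pick(.4164,-.1085,103)
```

```text
PICK
CALL 12 rows: 12x[-0.4, -0.3, 0.65, 0.13, -0.955]
CALL 13 rows: 2x[-0.4, -0.09, -0.035, 0.015, -0.13] | 4x[-0.4, -0.09, -0.035, 0.365, -0.13] | 4x[-0.4, -0.09, -0.035, 0.62, -0.13] | 1x[1, -0.09, -0.035, 0.62, -0.13] | 1x[1, -0.09, -0.035, 0.62, -0.13] | 1x[1, -0.09, -0.035, 0.62, -0.13]
CALL 5 rows: 5x[1, -0, 0, 0, 0]
```

play_rows([
  [[-0.4,-0.3,0.65,0.13,-0.955],[-0.4,-0.3,0.65,0.13,-0.955],[-0.4,-0.3,0.65,0.13,-0.955],[-0.4,-0.3,0.65,0.13,-0.955],[-0.4,-0.3,0.65,0.13,-0.955],[-0.4,-0.3,0.65,0.13,-0.955],[-0.4,-0.3,0.65,0.13,-0.955],[-0.4,-0.3,0.65,0.13,-0.955],[-0.4,-0.3,0.65,0.13,-0.955],[-0.4,-0.3,0.65,0.13,-0.955],[-0.4,-0.3,0.65,0.13,-0.955],[-0.4,-0.3,0.65,0.13,-0.955]],
])

```text
clock: 22.78
tcp_pos: [0.4236, -0.0866, 0.103]
orientation: [2.227, 2.215, 0.001]
contact_force: [0.8, 1.0, 0.1]
grip_width: 0.06
gripper_force: 0.0
```

play_rows([
  [[-0.4,-0.09,-0.035,0.015,-0.13],[-0.4,-0.09,-0.035,0.015,-0.13],[-0.4,-0.09,-0.035,0.365,-0.13],[-0.4,-0.09,-0.035,0.365,-0.13],[-0.4,-0.09,-0.035,0.365,-0.13],[-0.4,-0.09,-0.035,0.615,-0.13],[-0.4,-0.09,-0.035,0.615,-0.13],[-0.4,-0.09,-0.035,0.615,-0.13],[-0.4,-0.09,-0.035,0.615,-0.13]],
])

```text
clock: 23.53
tcp_pos: [0.4164, -0.1054, -0.0194]
orientation: [1.999, 2.423, 0.0]
contact_force: [0.5, -0.8, -0.0]
grip_width: 0.0597
gripper_force: 0.0
```

play_rows([
  [[1,0,0,0,0],[1,0,0,0,0],[1,0,0,0,0],[1,0,0,0,0],[1,0,0,0,0],[1,0,0,0,0]],
])

```text
clock: 24.03
tcp_pos: [0.417, -0.1064, -0.0188]
orientation: [1.999, 2.42, 0.001]
contact_force: [-2.3, 0.6, 13.7]
grip_width: 0.0262
gripper_force: 48.3
```

Run:
```python
from h import *
print(cur()[0],get_obs()['grip_width'])
drop((0,-.017),185.6)
```

```text
[ 0.41696727 -0.10641326 -0.01883321] 0.02616912277002879
DROP
CALL 12 rows: 4x[1, -0, 0, -0.745, 0] | 8x[1, 0.995, 0.325, -0.745, -0.64]
CALL 13 rows: 7x[1, 0.125, 0.475, -0, -0.3] | 5x[1, 0.125, 0.475, 0.565, -0.3] | 1x[-0.06, 0.125, 0.475, 0.565, -0.3]
CALL 7 rows: 3x[-0.06, -0, -0, -0, 0] | 4x[-0.06, -0, -0, -0.565, 0]
```

play_rows([
  [[1,0,0,-0.745,0],[1,0,0,-0.745,0],[1,0,0,-0.745,0],[1,0,0,-0.745,0],[1,0.995,0.325,-0.745,-0.64],[1,0.995,0.325,-0.745,-0.64],[1,0.995,0.325,-0.745,-0.64],[1,0.995,0.325,-0.745,-0.64],[1,0.995,0.325,-0.745,-0.64],[1,0.995,0.325,-0.745,-0.64],[1,0.995,0.325,-0.745,-0.64],[1,0.995,0.325,-0.745,-0.64]],
])

```text
clock: 25.03
tcp_pos: [0.4419, 0.1028, 0.1292]
orientation: [0.581, 3.086, -0.0]
contact_force: [0.2, -0.5, -0.2]
grip_width: 0.0264
gripper_force: 50.7
```

play_rows([
  [[1,0.125,0.475,0,-0.3],[1,0.125,0.475,0,-0.3],[1,0.125,0.475,0,-0.3],[1,0.125,0.475,0,-0.3],[1,0.125,0.475,0,-0.3],[1,0.125,0.475,0,-0.3],[1,0.125,0.475,0.565,-0.3],[1,0.125,0.475,0.565,-0.3],[1,0.125,0.475,0.565,-0.3],[1,0.125,0.475,0.565,-0.3],[1,0.125,0.475,0.565,-0.3]],
])

```text
clock: 25.95
tcp_pos: [0.4535, 0.198, 0.0153]
orientation: [0.138, -3.136, 0.002]
contact_force: [-0.5, 0.6, -0.0]
grip_width: 0.0259
gripper_force: 50.7
```

play_rows([
  [[-0.06,0,0,0,0],[-0.06,0,0,0,0],[-0.06,0,0,0,0],[-0.06,0,0,-0.565,0],[-0.06,0,0,-0.565,0],[-0.06,0,0,-0.565,0],[-0.06,0,0,-0.565,0],[-0.4,0,-0.7,-0.565,0],[-0.4,0,-0.7,-0.565,0],[-0.4,0,-0.7,-0.565,0],[-0.4,0,-0.7,-0.565,0],[-0.4,0,-0.7,-0.565,0]],
])

```text
clock: 26.95
tcp_pos: [0.4672, 0.0543, 0.1284]
orientation: [0.129, -3.139, 0.005]
contact_force: [-0.2, -0.3, -0.3]
grip_width: 0.0599
gripper_force: 0.0
```

Run:
```python
from h import *
t=snap('top'); print(cur()[0],get_obs()['joints'][6])
for o in combs(t): print(*o)
pick(.5425,-.2194,191.5,.008)
```

```text
[0.46711505 0.05728312 0.12880294] 0.8997513373518364
[ 0.5425 -0.2193] -168.4 -0.049 0.052 0.042 [155. 115.  85.] [327. 208.]
[ 0.544  -0.3517] -140.8 -0.053 0.049 0.041 [162. 154. 119.] [367. 207.]
[ 0.4589 -0.2816] 167.5 -0.045 0.053 0.044 [94. 95. 73.] [347. 233.]
[ 0.4265 -0.3648] 88.8 -0.028 0.028 0.036 [150. 119.  56.] [372. 243.]
PICK
CALL 12 rows: 12x[-0.4, -0.055, -0.31, 0.03, -0.895]
CALL 12 rows: 12x[-0.4, 0.315, -0.115, 0.035, -0.955]
CALL 12 rows: 12x[-0.4, 0.135, 0.3, 0.035, -0.935]
CALL 12 rows: 12x[-0.4, -0.295, 0.165, 0.035, -0.955]
CALL 13 rows: 5x[-0.4, -0.065, -0.095, 0.01, -0.335] | 4x[-0.4, -0.065, -0.095, 0.36, -0.335] | 2x[-0.4, -0.065, -0.095, 0.605, -0.335] | 1x[-0.4, -0.065, -0.095, 0.61, -0.335] | 1x[-0.4, -0.065, -0.095, 0.61, -0.335]
CALL 8 rows: 3x[-0.4, 0, -0, -0, 0] | 5x[1, 0, -0, -0, 0]
```

Run:
```python
from h import *
pick(.5425,-.2194,-168.5,.008)
```

```text
PICK
CALL 5 rows: 5x[-0.4, -0.18, -0.985, 0.1, -0.05]
CALL 13 rows: 3x[-0.4, -0.045, -0.43, 0.045, -0.025] | 4x[-0.4, -0.045, -0.43, 0.395, -0.025] | 4x[-0.4, -0.045, -0.43, 0.645, -0.025] | 1x[1, -0.045, -0.43, 0.645, -0.025] | 1x[1, -0.045, -0.43, 0.645, -0.025]
CALL 5 rows: 5x[1, 0, -0, 0, 0]
```

play_rows([
  [[-0.4,-0.18,-0.985,0.1,-0.05],[-0.4,-0.18,-0.985,0.1,-0.05],[-0.4,-0.18,-0.985,0.1,-0.05],[-0.4,-0.18,-0.985,0.1,-0.05],[-0.4,-0.18,-0.985,0.1,-0.05]],
])

```text
clock: 27.42
tcp_pos: [0.5215, -0.1348, 0.1088]
orientation: [-0.265, 3.129, -0.001]
contact_force: [1.4, -0.0, 0.3]
grip_width: 0.0597
gripper_force: 0.0
```

play_rows([
  [[-0.4,-0.045,-0.43,0.045,-0.025],[-0.4,-0.045,-0.43,0.045,-0.025],[-0.4,-0.045,-0.43,0.045,-0.025],[-0.4,-0.045,-0.43,0.395,-0.025],[-0.4,-0.045,-0.43,0.395,-0.025],[-0.4,-0.045,-0.43,0.395,-0.025],[-0.4,-0.045,-0.43,0.645,-0.025],[-0.4,-0.045,-0.43,0.645,-0.025],[-0.4,-0.045,-0.43,0.645,-0.025],[-0.4,-0.045,-0.43,0.645,-0.025]],
])

```text
clock: 28.25
tcp_pos: [0.5449, -0.2155, -0.0188]
orientation: [-0.328, 3.123, 0.0]
contact_force: [0.6, 0.2, 0.5]
grip_width: 0.0598
gripper_force: 0.0
```

play_rows([
  [[1,0,0,0,0],[1,0,0,0,0],[1,0,0,0,0],[1,0,0,0,0],[1,0,0,0,0],[1,0,0,0,0]],
])

```text
clock: 28.75
tcp_pos: [0.5452, -0.2168, -0.0184]
orientation: [-0.326, 3.122, -0.003]
contact_force: [-1.6, -0.5, 8.8]
grip_width: 0.0262
gripper_force: 49.1
```

Run:
```python
from h import *
print(cur()[0],get_obs()['grip_width'])
drop((0,.017),-174.4)
```

```text
[ 0.54515931 -0.21683621 -0.01839777] 0.026174644774592953
DROP
CALL 9 rows: 4x[1, -0, -0, -0.74, 0] | 5x[1, -0.005, 0.965, -0.745, 0.03]
CALL 5 rows: 5x[1, 0.045, 0.985, 0, 0.03]
CALL 13 rows: 5x[1, 0.03, 0.34, 0, 0.01] | 5x[1, 0.03, 0.34, 0.565, 0.01] | 3x[-0.06, 0.03, 0.34, 0.565, 0.01]
CALL 4 rows: 4x[-0.06, 0, 0, -0.565, 0]
```

play_rows([
  [[1,0,0,-0.74,0],[1,0,0,-0.74,0],[1,0,0,-0.74,0],[1,0,0,-0.74,0],[1,-0.005,0.965,-0.745,0.03],[1,-0.005,0.965,-0.745,0.03],[1,-0.005,0.965,-0.745,0.03],[1,-0.005,0.965,-0.745,0.03],[1,-0.005,0.965,-0.745,0.03]],
])

```text
clock: 29.5
tcp_pos: [0.5037, -0.0232, 0.1297]
orientation: [-0.259, 3.129, 0.0]
contact_force: [0.7, 0.2, 0.7]
grip_width: 0.0263
gripper_force: 49.9
```

play_rows([
  [[1,0.045,0.985,0,0.03],[1,0.045,0.985,0,0.03],[1,0.045,0.985,0,0.03],[1,0.045,0.985,0,0.03],[1,0.045,0.985,0,0.03]],
])

```text
clock: 29.92
tcp_pos: [0.4632, 0.1692, 0.1297]
orientation: [-0.183, 3.134, 0.001]
contact_force: [0.3, 0.7, -0.5]
grip_width: 0.0263
gripper_force: 49.9
```

play_rows([
  [[1,0.03,0.34,0,0.01],[1,0.03,0.34,0,0.01],[1,0.03,0.34,0,0.01],[1,0.03,0.34,0,0.01],[1,0.03,0.34,0.565,0.01],[1,0.03,0.34,0.565,0.01],[1,0.03,0.34,0.565,0.01],[1,0.03,0.34,0.565,0.01],[1,0.03,0.34,0.565,0.01]],
])

```text
clock: 30.67
tcp_pos: [0.4504, 0.231, 0.0152]
orientation: [0.152, -3.136, 0.002]
contact_force: [-0.2, 0.3, 0.6]
grip_width: 0.0263
gripper_force: 50.5
```

play_rows([
  [[-0.06,0,0,0,0],[-0.06,0,0,0,0],[-0.06,0,0,0,0],[-0.06,0,0,-0.565,0],[-0.06,0,0,-0.565,0],[-0.06,0,0,-0.565,0],[-0.06,0,0,-0.565,0],[-0.4,0,-0.9,-0.565,0],[-0.4,0,-0.9,-0.565,0],[-0.4,0,-0.9,-0.565,0],[-0.4,0,-0.9,-0.565,0],[-0.4,0,-0.9,-0.565,0]],
])

```text
clock: 31.67
tcp_pos: [0.4685, 0.046, 0.1282]
orientation: [0.142, -3.137, 0.007]
contact_force: [-0.2, -0.3, -0.7]
grip_width: 0.0596
gripper_force: 0.0
```

Run:
```python
from h import *
t=snap('top'); print(cur()[0],get_obs()['joints'][6])
for o in combs(t): print(*o)
pick(.4589,-.2816,-192,.008)
```

```text
[0.46869854 0.04574485 0.12814355] 0.9285805647005279
[ 0.5439 -0.3518] -140.8 -0.053 0.048 0.041 [164. 155. 120.] [367. 207.]
[ 0.459  -0.2818] 168.1 -0.044 0.053 0.044 [95. 95. 73.] [347. 233.]
[ 0.4263 -0.3644] 92.0 -0.029 0.028 0.039 [150. 120.  57.] [372. 243.]
PICK
CALL 5 rows: 5x[-0.4, 0.115, -0.975, 0.09, 0.115]
CALL 13 rows: 4x[-0.4, -0.04, -0.655, 0.055, 0.075] | 4x[-0.4, -0.04, -0.655, 0.405, 0.075] | 4x[-0.4, -0.04, -0.655, 0.655, 0.075] | 1x[1, -0.04, -0.655, 0.655, 0.075]
CALL 5 rows: 5x[1, 0, 0, -0, 0]
```

play_rows([
  [[-0.4,0.115,-0.975,0.09,0.115],[-0.4,0.115,-0.975,0.09,0.115],[-0.4,0.115,-0.975,0.09,0.115],[-0.4,0.115,-0.975,0.09,0.115],[-0.4,0.115,-0.975,0.09,0.115]],
])

```text
clock: 32.13
tcp_pos: [0.4641, -0.1466, 0.1108]
orientation: [0.133, 3.138, -0.003]
contact_force: [1.1, 0.1, 0.5]
grip_width: 0.0596
gripper_force: 0.0
```

play_rows([
  [[-0.4,-0.04,-0.655,0.055,0.075],[-0.4,-0.04,-0.655,0.055,0.075],[-0.4,-0.04,-0.655,0.055,0.075],[-0.4,-0.04,-0.655,0.055,0.075],[-0.4,-0.04,-0.655,0.405,0.075],[-0.4,-0.04,-0.655,0.405,0.075],[-0.4,-0.04,-0.655,0.405,0.075],[-0.4,-0.04,-0.655,0.655,0.075],[-0.4,-0.04,-0.655,0.655,0.075],[-0.4,-0.04,-0.655,0.655,0.075],[-0.4,-0.04,-0.655,0.655,0.075]],
])

```text
clock: 33.05
tcp_pos: [0.4626, -0.2738, -0.0191]
orientation: [0.313, 3.125, -0.0]
contact_force: [0.7, 0.4, 0.4]
grip_width: 0.06
gripper_force: 0.0
```

play_rows([
  [[1,0,0,0,0],[1,0,0,0,0],[1,0,0,0,0],[1,0,0,0,0],[1,0,0,0,0],[1,0,0,0,0]],
])

```text
clock: 33.55
tcp_pos: [0.463, -0.2751, -0.0185]
orientation: [0.314, 3.124, -0.003]
contact_force: [-2.3, -0.1, 11.7]
grip_width: 0.0263
gripper_force: 47.4
```

Run:
```python
from h import *
p,R=cur(); print(p,get_obs()['grip_width'],np.degrees(np.arctan2(R[1,0],R[0,0])))
drop((0,.05),185.6)
```

```text
[ 0.4629536  -0.27507655 -0.01845338] 0.02633063655788811 168.51897873420234
DROP
CALL 9 rows: 4x[1, -0, -0, -0.74, 0] | 5x[1, 0.22, 0.95, -0.745, -0.07]
CALL 5 rows: 5x[1, 0.115, 0.995, 0, -0.07]
CALL 13 rows: 7x[1, 0.005, 0.725, 0, -0.05] | 5x[1, 0.005, 0.725, 0.565, -0.05] | 1x[-0.06, 0.005, 0.725, 0.565, -0.05]
CALL 7 rows: 3x[-0.06, 0, 0, 0, 0] | 4x[-0.06, 0, 0, -0.565, 0]
```

play_rows([
  [[1,0,0,-0.74,0],[1,0,0,-0.74,0],[1,0,0,-0.74,0],[1,0,0,-0.74,0],[1,0.22,0.95,-0.745,-0.07],[1,0.22,0.95,-0.745,-0.07],[1,0.22,0.95,-0.745,-0.07],[1,0.22,0.95,-0.745,-0.07],[1,0.22,0.95,-0.745,-0.07]],
])

```text
clock: 34.3
tcp_pos: [0.456, -0.0756, 0.1295]
orientation: [0.137, 3.137, -0.0]
contact_force: [0.6, 0.2, 0.1]
grip_width: 0.0263
gripper_force: 48.9
```

play_rows([
  [[1,0.115,0.995,0,-0.07],[1,0.115,0.995,0,-0.07],[1,0.115,0.995,0,-0.07],[1,0.115,0.995,0,-0.07],[1,0.115,0.995,0,-0.07]],
])

```text
clock: 34.72
tcp_pos: [0.451, 0.1241, 0.1295]
orientation: [-0.034, 3.14, 0.001]
contact_force: [0.5, 0.3, -0.6]
grip_width: 0.0262
gripper_force: 48.9
```

play_rows([
  [[1,0.005,0.725,0,-0.05],[1,0.005,0.725,0,-0.05],[1,0.005,0.725,0,-0.05],[1,0.005,0.725,0,-0.05],[1,0.005,0.725,0,-0.05],[1,0.005,0.725,0,-0.05],[1,0.005,0.725,0.565,-0.05],[1,0.005,0.725,0.565,-0.05],[1,0.005,0.725,0.565,-0.05],[1,0.005,0.725,0.565,-0.05],[1,0.005,0.725,0.565,-0.05]],
])

```text
clock: 35.63
tcp_pos: [0.4473, 0.2641, 0.0153]
orientation: [0.152, -3.136, 0.003]
contact_force: [-1.0, 1.0, -0.0]
grip_width: 0.0264
gripper_force: 49.4
```

play_rows([
  [[-0.06,0,0,0,0],[-0.06,0,0,0,0],[-0.06,0,0,0,0],[-0.06,0,0,-0.565,0],[-0.06,0,0,-0.565,0],[-0.06,0,0,-0.565,0],[-0.06,0,0,-0.565,0],[-0.4,0,-0.98,-0.565,0],[-0.4,0,-0.98,-0.565,0],[-0.4,0,-0.98,-0.565,0],[-0.4,0,-0.98,-0.565,0],[-0.4,0,-0.98,-0.565,0]],
])

```text
clock: 36.63
tcp_pos: [0.4668, 0.0666, 0.1287]
orientation: [-0.15, 3.138, -0.004]
contact_force: [0.8, -0.3, 0.5]
grip_width: 0.0595
gripper_force: 0.0
```

Run:
```python
from h import *
t=snap('top'); print(cur()[0],get_obs()['joints'][6])
for o in combs(t): print(*o)
pick(.544,-.3518,-141,.008)
```

```text
[0.46730082 0.06076007 0.12781106] 0.8976528883136351
[ 0.5439 -0.3519] -141.2 -0.053 0.048 0.041 [164. 156. 120.] [367. 207.]
[ 0.4264 -0.3644] 91.2 -0.029 0.028 0.039 [150. 119.  56.] [372. 243.]
PICK
CALL 5 rows: 5x[-0.4, -0.09, -0.96, 0.07, -0.175]
CALL 5 rows: 5x[-0.4, 0.175, -0.98, 0.065, -0.18]
CALL 13 rows: 1x[-0.4, 0.065, -0.125, 0.01, -0.02] | 4x[-0.4, 0.065, -0.125, 0.36, -0.02] | 4x[-0.4, 0.065, -0.125, 0.61, -0.02] | 1x[1, 0.065, -0.125, 0.61, -0.02] | 1x[1, 0.065, -0.125, 0.61, -0.02] | 1x[1, 0.065, -0.125, 0.61, -0.02] | 1x[1, 0.065, -0.125, 0.61, -0.02]
CALL 5 rows: 5x[1, -0, 0, -0, 0]
```

play_rows([
  [[-0.4,-0.09,-0.96,0.07,0],[-0.4,-0.09,-0.96,0.07,0],[-0.4,-0.09,-0.96,0.07,0],[-0.4,-0.09,-0.96,0.07,0],[-0.4,-0.09,-0.96,0.07,0],[-0.4,-0.09,-0.96,0.07,0]],
])

```text
clock: 37.18
tcp_pos: [0.5039, -0.1258, 0.1139]
orientation: [0.138, -3.138, 0.004]
contact_force: [-0.8, 0.2, -0.2]
grip_width: 0.06
gripper_force: 0.0
```

Run:
```python
from h import *
print(cur()[0],get_obs()['joints'])
pick(.544,-.3518,-141,.008)
pick(.544,-.3518,39,.008)
```

```text
[ 0.5039181  -0.12582452  0.11394145] [ 0.95604346  0.56272749 -1.07702022  1.95856433  0.6020531   0.98521111
  1.24748976]
PICK
CALL 5 rows: 5x[-0.4, -0.085, -0.985, 0.06, -0.325]
CALL 13 rows: 1x[-0.4, 0.065, -0.145, 0.01, -0.05] | 4x[-0.4, 0.065, -0.145, 0.36, -0.05] | 4x[-0.4, 0.065, -0.145, 0.61, -0.05] | 1x[1, 0.065, -0.145, 0.61, -0.05] | 1x[1, 0.065, -0.145, 0.61, -0.05] | 1x[1, 0.065, -0.145, 0.61, -0.05] | 1x[1, 0.065, -0.145, 0.61, -0.05]
CALL 5 rows: 5x[1, -0, -0, 0, 0]
PICK
CALL 12 rows: 12x[-0.4, -0.04, -0.455, 0.03, -0.95]
CALL 12 rows: 12x[-0.4, 0.45, -0.075, 0.025, -0.94]
CALL 12 rows: 7x[-0.4, 0.06, 0.225, 0.015, -0.485] | 4x[-0.4, 0.06, 0.225, 0.365, -0.485] | 1x[-0.4, 0.06, 0.225, 0.58, -0.485]
CALL 8 rows: 3x[-0.4, -0, 0, 0.035, 0] | 5x[1, -0, 0, 0.035, 0]
```

play_rows([
  [[-0.4,-0.085,-0.985,0.06,-0.325],[-0.4,-0.085,-0.985,0.06,-0.325],[-0.4,-0.085,-0.985,0.06,-0.325],[-0.4,-0.085,-0.985,0.06,-0.325],[-0.4,-0.085,-0.985,0.06,-0.325],[-0.4,-0.085,-0.985,0.06,-0.325],[-0.4,-0.085,-0.985,0.06,-0.325]],
])

```text
clock: 37.77
tcp_pos: [0.5397, -0.3143, 0.1024]
orientation: [-0.935, 2.999, 0.001]
contact_force: [0.1, 1.2, 0.8]
grip_width: 0.0599
gripper_force: 0.0
```

Run:
```python
from h import *
print(cur()[0],get_obs()['joints'])
pick(.544,-.3518,-141,.008)
```

```text
[ 0.53973988 -0.31425152  0.10240626] [ 1.16640633  0.77492507 -1.10259654  1.71851642  0.75680574  1.13964794
  2.01099152]
PICK
CALL 13 rows: 1x[-0.4, 0.09, -0.165, 0.01, -0.05] | 4x[-0.4, 0.09, -0.165, 0.36, -0.05] | 4x[-0.4, 0.09, -0.165, 0.61, -0.05] | 1x[1, 0.09, -0.165, 0.61, -0.05] | 1x[1, 0.09, -0.165, 0.61, -0.05] | 1x[1, 0.09, -0.165, 0.61, -0.05] | 1x[1, 0.09, -0.165, 0.61, -0.05]
CALL 5 rows: 5x[1, -0, -0, 0, 0]
```

play_rows([
  [[-0.4,0.07,-0.15,0.01,-0.05],[-0.4,0.07,-0.15,0.01,-0.05],[-0.4,0.07,-0.15,0.36,-0.05],[-0.4,0.07,-0.15,0.36,-0.05],[-0.4,0.07,-0.15,0.36,-0.05],[-0.4,0.07,-0.15,0.61,-0.05],[-0.4,0.07,-0.15,0.61,-0.05],[-0.4,0.07,-0.15,0.61,-0.05],[-0.4,0.07,-0.15,0.61,-0.05]],
])

```text
clock: 38.52
tcp_pos: [0.5465, -0.3445, -0.0176]
orientation: [-1.06, 2.956, -0.001]
contact_force: [0.4, 0.3, -0.0]
grip_width: 0.0598
gripper_force: 0.0
```

play_rows([
  [[1,0,0,0,0],[1,0,0,0,0],[1,0,0,0,0],[1,0,0,0,0],[1,0,0,0,0],[1,0,0,0,0]],
])

```text
clock: 39.02
tcp_pos: [0.5468, -0.346, -0.0172]
orientation: [-1.057, 2.956, -0.004]
contact_force: [-1.6, 0.1, 7.3]
grip_width: 0.026
gripper_force: 49.1
```

Run:
```python
from h import *
p,R=cur(); print(p,get_obs()['grip_width'],get_obs()['joints'])
drop((0,0),-174.4,zt=.06)
```

```text
[ 0.54682125 -0.34596782 -0.01722158] 0.026005405745796087 [ 1.12486038  0.93984942 -0.99249228  1.72043435  0.91995601  1.01658649
  2.04571477]
DROP
CALL 10 rows: 4x[1, -0, -0, -0.735, 0] | 6x[1, -0.57, 0.985, -0.74, 0.15]
CALL 5 rows: 5x[1, -0.29, 0.985, 0, 0.135]
CALL 13 rows: 7x[1, -0.05, 0.68, 0, 0.09] | 5x[1, -0.05, 0.68, 0.49, 0.09] | 1x[-0.06, -0.05, 0.68, 0.49, 0.09]
CALL 7 rows: 3x[-0.06, 0, -0, 0, 0] | 4x[-0.06, 0, -0, -0.49, 0]
```

play_rows([
  [[1,0,0,-0.735,0],[1,0,0,-0.735,0],[1,0,0,-0.735,0],[1,0,0,-0.735,0],[1,-0.57,0.985,-0.74,0.15],[1,-0.57,0.985,-0.74,0.15],[1,-0.57,0.985,-0.74,0.15],[1,-0.57,0.985,-0.74,0.15],[1,-0.57,0.985,-0.74,0.15],[1,-0.57,0.985,-0.74,0.15]],
])

```text
clock: 39.85
tcp_pos: [0.5075, -0.115, 0.1298]
orientation: [-0.713, 3.058, 0.0]
contact_force: [0.4, 1.3, -0.5]
grip_width: 0.0261
gripper_force: 49.7
```

play_rows([
  [[1,-0.29,0.985,0,0.135],[1,-0.29,0.985,0,0.135],[1,-0.29,0.985,0,0.135],[1,-0.29,0.985,0,0.135],[1,-0.29,0.985,0,0.135]],
])

```text
clock: 40.27
tcp_pos: [0.4742, 0.084, 0.1294]
orientation: [-0.376, 3.117, -0.001]
contact_force: [0.0, 0.3, -0.8]
grip_width: 0.0262
gripper_force: 49.7
```

play_rows([
  [[1,-0.05,0.68,0,0.09],[1,-0.05,0.68,0,0.09],[1,-0.05,0.68,0,0.09],[1,-0.05,0.68,0,0.09],[1,-0.05,0.68,0,0.09],[1,-0.05,0.68,0,0.09],[1,-0.05,0.68,0.49,0.09],[1,-0.05,0.68,0.49,0.09],[1,-0.05,0.68,0.49,0.09],[1,-0.05,0.68,0.49,0.09],[1,-0.05,0.68,0.49,0.09]],
])

```text
clock: 41.18
tcp_pos: [0.4524, 0.2146, 0.0303]
orientation: [0.151, -3.137, 0.001]
contact_force: [0.4, 0.7, -0.7]
grip_width: 0.0261
gripper_force: 49.7
```

play_rows([
  [[-0.06,0,0,0,0],[-0.06,0,0,0,0],[-0.06,0,0,0,0],[-0.06,0,0,-0.49,0],[-0.06,0,0,-0.49,0],[-0.06,0,0,-0.49,0],[-0.06,0,0,-0.49,0],[-0.06,0,-0.98,-0.49,0],[-0.06,0,-0.98,-0.49,0],[-0.06,0,-0.98,-0.49,0],[-0.06,0,-0.98,-0.49,0],[-0.06,0,-0.98,-0.49,0]],
])

```text
clock: 42.18
tcp_pos: [0.4711, 0.0167, 0.128]
orientation: [0.149, -3.137, 0.003]
contact_force: [-0.0, 0.2, 0.3]
grip_width: 0.0453
gripper_force: 0.0
```

play_rows([
  [[-1,0,-0.7,-0.3,0],[-1,0,-0.7,-0.3,0],[-1,0,-0.7,-0.3,0],[-1,0,-0.7,-0.3,0],[-1,0,-0.7,-0.3,0]],
])

```text
clock: 42.6
tcp_pos: [0.4864, -0.1253, 0.1898]
orientation: [-0.138, 3.136, -0.005]
contact_force: [0.0, 1.0, 0.1]
grip_width: 0.0855
gripper_force: 0.0
```

Run:
```python
from h import *
t=snap('top'); s=snap('side'); print(cur()[0],get_obs()['joints'])
for o in combs(t): print(*o)
a=cv2.resize(t['pixels'][160:280,145:265],(440,440),interpolation=cv2.INTER_CUBIC); b=cv2.resize(s['pixels'][110:230,160:255],(348,440),interpolation=cv2.INTER_CUBIC)
cv2.imwrite('pics/t4.png',np.hstack([a,b])[:,:,::-1])
```

```text
[ 0.48511235 -0.11939026  0.18843857] [ 1.06501389  0.43885899 -1.1790717   1.92925859  0.46143017  1.08168331
  1.35883844]
[ 0.5032 -0.1514] -170.7 -0.087 0.148 0.141 [156. 147. 125.] [307. 220.]
```

View pics/t4.png

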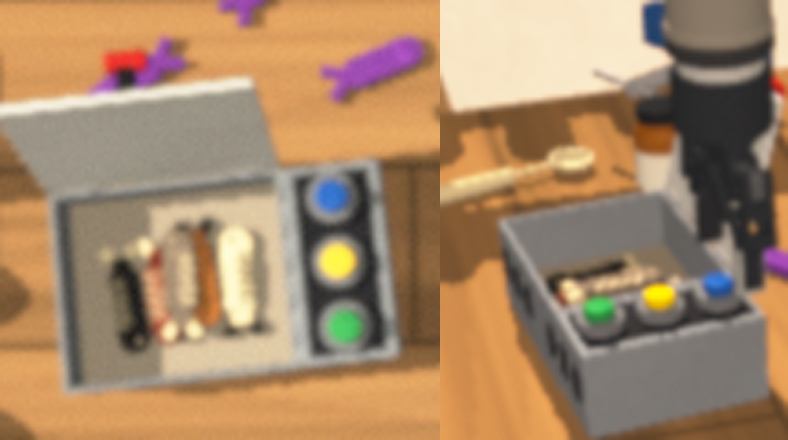

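All five combs lie flat in the hopper, between (110,245) and (260,330) in the left crop, and the board is empty of them. Next I grasp the lid grip, behind the lid at (125,62), and close it.

Run:
```python
from h import *
x,y=pol(.1667,0); print(x,y)
plan([(.56,.06,.28,-174.4,-1,0),(x,y,.28,-174.4,-1,3),(x,y,.171,-174.4,-1,3),(x,y,.171,-174.4,1,4)])
```

```text
0.6188919710877595 0.2320934111342929
CALL 6 rows: 6x[-1, -0.46, 0.855, -0.46, 0]
CALL 13 rows: 8x[-1, -0.375, 0.83, 0, 0] | 3x[-1, -0.375, 0.83, 0.535, 0] | 1x[-1, -0.375, 0.83, 0.545, 0] | 1x[-1, -0.375, 0.83, 0.545, 0]
CALL 9 rows: 4x[-1, 0, 0, 0, 0] | 5x[1, 0, 0, 0, 0]
```

play_rows([
  [[-1,-0.46,0.855,-0.46,0],[-1,-0.46,0.855,-0.46,0],[-1,-0.46,0.855,-0.46,0],[-1,-0.46,0.855,-0.46,0],[-1,-0.46,0.855,-0.46,0],[-1,-0.46,0.855,-0.46,0]],
])

```text
clock: 43.2
tcp_pos: [0.5607, 0.0716, 0.2838]
orientation: [-0.172, 3.131, 0.008]
contact_force: [-0.2, 0.4, 1.0]
grip_width: 0.0854
gripper_force: 0.0
```

play_rows([
  [[-1,-0.375,0.83,0,0],[-1,-0.375,0.83,0,0],[-1,-0.375,0.83,0,0],[-1,-0.375,0.83,0,0],[-1,-0.375,0.83,0,0],[-1,-0.375,0.83,0,0],[-1,-0.375,0.83,0,0],[-1,-0.375,0.83,0.545,0],[-1,-0.375,0.83,0.545,0],[-1,-0.375,0.83,0.545,0],[-1,-0.375,0.83,0.545,0],[-1,-0.375,0.83,0.545,0]],
])

```text
clock: 44.2
tcp_pos: [0.6176, 0.2318, 0.1706]
orientation: [0.153, -3.135, 0.002]
contact_force: [-0.0, 0.7, 1.0]
grip_width: 0.0855
gripper_force: 0.0
```

play_rows([
  [[-1,0,0,0,0],[1,0,0,0,0],[1,0,0,0,0],[1,0,0,0,0],[1,0,0,0,0],[1,0,0,0,0],[1,0,0,0,0]],
], grip_force=40)

```text
clock: 44.78
tcp_pos: [0.6187, 0.2329, 0.1724]
orientation: [-0.153, 3.137, -0.002]
contact_force: [-0.8, -2.8, 5.5]
grip_width: 0.0316
gripper_force: 39.9
```

Run:
```python
from h import *
p,R=cur(); print(p,get_obs()['grip_width'],get_obs()['contact_force'],get_obs()['joints'])
wps=[]
for th in [1.7,1.55,1.4,1.25,1.1,.95,.8,.65,.5,.38,.28,.18,.1,.04,0,0]:
    u=np.array([-np.cos(th),np.sin(th)]); n=np.array([np.sin(th),np.cos(th)]); h=.15*u+.042*n
    x,y=pol(.085+h[0],0); wps.append((x,y,.0855+h[1]-.019-TO,-174.4,1))
plan(wps)
```

```text
[0.61871745 0.23289885 0.17242901] 0.03163647231175734 [-0.81398988 -2.78665648  5.50133896] [ 0.20991562  0.69725519 -1.02563102  1.5722092   0.62342645  1.23070709
  0.74139914]
CALL 10 rows: 1x[1, 0.105, -0.005, -0.045, 0] | 1x[1, 0.215, -0.005, -0.085, 0] | 1x[1, 0.33, -0.005, -0.105, 0] | 1x[1, 0.445, -0.005, -0.11, 0] | 1x[1, 0.56, -0.005, -0.095, 0] | 1x[1, 0.675, -0.005, -0.065, 0] | 1x[1, 0.78, -0.005, -0.015, 0] | 1x[1, 0.88, -0.005, 0.05, 0] | 1x[1, 0.965, -0.005, 0.125, 0] | 1x[1, 1, -0.005, 0.165, 0]
CALL 7 rows: 1x[1, 0.025, 0, 0.03, 0] | 1x[1, 0.07, 0, 0.095, 0] | 1x[1, 0.11, 0, 0.165, 0] | 1x[1, 0.135, 0, 0.22, 0] | 1x[1, 0.15, 0, 0.265, 0] | 1x[1, 0.16, 0, 0.295, 0] | 1x[1, 0.16, 0, 0.295, 0]
```

play_rows([
  [[1,0.105,-0.005,-0.045,0],[1,0.215,-0.005,-0.085,0],[1,0.33,-0.005,-0.105,0],[1,0.445,-0.005,-0.11,0],[1,0.56,-0.005,-0.095,0],[1,0.675,-0.005,-0.065,0],[1,0.78,-0.005,-0.015,0],[1,0.88,-0.005,0.05,0],[1,0.965,-0.005,0.125,0],[1,1,-0.005,0.165,0]],
])

```text
clock: 45.62
tcp_pos: [0.4171, 0.2124, 0.1377]
orientation: [0.157, -3.137, 0.003]
contact_force: [-4.6, -0.7, 6.2]
grip_width: 0.0314
gripper_force: 46.2
```

play_rows([
  [[1,0.025,0,0.03,0],[1,0.07,0,0.095,0],[1,0.11,0,0.165,0],[1,0.135,0,0.22,0],[1,0.15,0,0.265,0],[1,0.16,0,0.295,0],[1,0.16,0,0.295,0],[1,0.16,0,0.295,0]],
])

```text
clock: 46.28
tcp_pos: [0.3873, 0.2094, 0.0791]
orientation: [0.154, -3.136, 0.002]
contact_force: [-2.7, -3.8, 1.7]
grip_width: 0.0311
gripper_force: 50.5
```

play_rows([
  [[-1,0,0,0,0],[-1,0,0,0,0],[-1,0,0,0,0],[-1,0,0,0,0],[-1,0,0,0,0],[-1,0,0,0,0],[-1,0,0,-0.5,0],[-1,0,0,-0.5,0],[-1,0,0,-0.5,0],[-1,0,0,-0.5,0]],
])

```text
clock: 47.12
tcp_pos: [0.3897, 0.2118, 0.1832]
orientation: [-0.153, 3.131, 0.004]
contact_force: [0.5, 0.3, -1.4]
grip_width: 0.0855
gripper_force: 0.0
```

Run:
```python
from h import *
t=snap('top'); s=snap('side'); print(cur()[0],get_obs()['joints'])
print(blob(s,(0,190,150),(4,255,255),(170,150,260,205)),'expect 186.9 168.8')
a=cv2.resize(t['pixels'][160:280,145:265],(440,440),interpolation=cv2.INTER_CUBIC); b=cv2.resize(s['pixels'][110:230,160:255],(348,440),interpolation=cv2.INTER_CUBIC)
cv2.imwrite('pics/t5.png',np.hstack([a,b])[:,:,::-1])
kx={c:pol(x,-.1425) for c,x in (('b',.055),('y',0),('g',-.055))}; print(kx)
x,y=kx['b']; plan([(.46,.14,.16,-174.4,1,0),(x,y,.12,-174.4,1,3)])
```

```text
[0.38803344 0.20955264 0.1796951 ] [ 0.45655209  0.35356313 -1.27039884  2.05815399  0.40240379  1.01177421
  0.65110436]
[(array([186.88888889, 168.83333333]), array([185, 166,   5,   7,  18], dtype=int32))] expect 186.9 168.8
{'b': (np.float64(0.521746967585264), np.float64(0.07929947050018227)), 'y': (np.float64(0.46701356380705905), np.float64(0.0738907265746507)), 'g': (np.float64(0.41228016002885404), np.float64(0.06848198264911914))}
CALL 9 rows: 3x[1, -0.325, -0.38, 0.1, 0] | 6x[1, -0.6, -0.715, 0.3, 0]
```

View pics/t5.png

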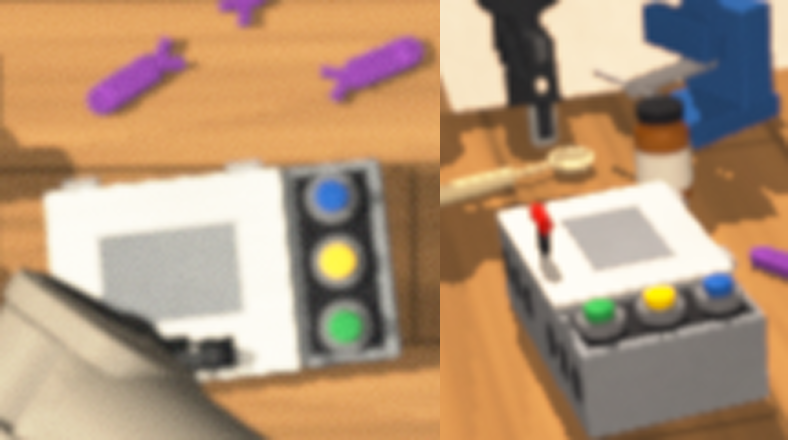

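The lid is shut and the red grip is back at its original pixel. From back to front the keys are blue (332,195), yellow (338,262) and green (346,326). Next I press blue.

play_rows([
  [[1,-0.325,-0.38,0.1,0],[1,-0.325,-0.38,0.1,0],[1,-0.325,-0.38,0.1,0],[1,-0.6,-0.715,0.3,0],[1,-0.6,-0.715,0.3,0],[1,-0.6,-0.715,0.3,0],[1,-0.6,-0.715,0.3,0],[1,-0.6,-0.715,0.3,0],[1,-0.6,-0.715,0.3,0],[1,-0.6,-0.715,0.3,0]],
])

```text
clock: 48.05
tcp_pos: [0.5201, 0.0809, 0.1197]
orientation: [-0.159, 3.137, 0.0]
contact_force: [0.2, 0.7, -0.4]
grip_width: 0.0
gripper_force: 0.0
```

Run:
```python
from h import *
p,R=cur(); o=get_obs(); print(p,o['contact_force'],o['joints'],o['grip_width'])
x,y=pol(.055,-.1425); plan([(x,y,.09,-174.4,1,1),(x,y,.0735,-174.4,1,3)])
```

```text
[0.52009273 0.08086603 0.11974997] [ 0.17600453  0.74669031 -0.37036468] [ 0.5617251   0.5702905  -1.08753426  1.93809225  0.60204909  1.00433416
  0.86699293] 3.204642874279136e-05
CALL 6 rows: 2x[1, -0.005, -0.01, 0.15, 0] | 4x[1, -0.005, -0.01, 0.23, 0]
```

play_rows([
  [[1,-0.005,-0.01,0.15,0],[1,-0.005,-0.01,0.15,0],[1,-0.005,-0.01,0.23,0],[1,-0.005,-0.01,0.23,0],[1,-0.005,-0.01,0.23,0],[1,-0.005,-0.01,0.23,0],[1,-0.005,-0.01,0.23,0]],
])

```text
clock: 48.63
tcp_pos: [0.5224, 0.0784, 0.0747]
orientation: [-0.156, 3.136, 0.001]
contact_force: [-0.5, -0.2, 3.9]
grip_width: -0.0001
gripper_force: 2.1
```

Run:
```python
from h import *
s=snap('side'); p,R=cur(); o=get_obs(); print(p,o['contact_force'])
```

```text
[0.5223824  0.07838278 0.07451778] [-0.80373002  1.44467647  4.95853624]
```

play_rows([
  [[1,0,0,0.01,0],[1,0,0,0.01,0],[1,0,0,0.01,0],[1,0,0,0.01,0]],
])

```text
clock: 49.02
tcp_pos: [0.5225, 0.0784, 0.0735]
orientation: [-0.155, 3.136, -0.001]
contact_force: [-5.5, -0.5, 19.5]
grip_width: 0.0004
gripper_force: 9.8
```

Blue bottomed out against its stop. Now yellow, 55 mm towards the front (tool +x).

play_rows([
  [[1,0,0,-0.2,0],[1,0,0,-0.2,0],[1,0.275,0,-0.2,0],[1,0.275,0,-0.2,0],[1,0.275,0,-0.2,0],[1,0.275,0,-0.2,0],[1,0.275,0,-0.07,0],[1,0.275,0,0,0],[1,0.275,0,0,0],[1,0.275,0,0,0],[1,0.275,0,0,0],[1,0.275,0,0,0]],
])

```text
clock: 50.02
tcp_pos: [0.4695, 0.0719, 0.0734]
orientation: [-0.153, 3.136, -0.003]
contact_force: [-6.9, -4.5, 24.1]
grip_width: -0.0001
gripper_force: 12.1
```

play_rows([
  [[1,0,0,-0.2,0],[1,0,0,-0.2,0],[1,0.28,0,-0.2,0],[1,0.28,0,-0.2,0],[1,0.28,0,-0.2,0],[1,0.28,0,-0.2,0],[1,0.28,0,-0.07,0],[1,0.28,0,0,0],[1,0.28,0,0,0],[1,0.28,0,0,0],[1,0.28,0,0,0],[1,0.28,0,0,0]],
])

```text
clock: 51.02
tcp_pos: [0.4148, 0.0667, 0.0733]
orientation: [-0.152, 3.135, -0.003]
contact_force: [-6.0, -5.2, 28.3]
grip_width: -0.0
gripper_force: 13.7
```

play_rows([
  [[1,0,0,-0.3,0],[1,0,0,-0.3,0],[1,0,0,-0.6,0],[1,0,0,-0.6,0],[1,-0.4,0,-0.6,0],[1,-0.4,-0.4,-0.6,0],[1,-0.4,-0.4,-0.6,0],[1,-0.4,-0.4,-0.6,0],[1,-0.4,-0.4,-0.6,0],[1,-0.4,-0.4,-0.6,0]],
])

```text
clock: 51.85
tcp_pos: [0.5003, -0.0052, 0.1914]
orientation: [-0.152, 3.137, 0.003]
contact_force: [0.2, 0.7, -0.2]
grip_width: 0.0
gripper_force: 0.0
```

Run:
```python
from h import *
t=snap('top'); s=snap('side'); o=get_obs(); print(o['tcp_pos'],o['contact_force'],o['clock'])
a=cv2.resize(s['pixels'][130:330,150:410],None,fx=3,fy=3,interpolation=cv2.INTER_CUBIC)
cv2.imwrite('pics/end.png',a[:,:,::-1])
```

```text
[ 0.49930928 -0.00416886  0.19156531] [ 0.22259397  0.8128646  -0.47698238] 51.95
```

View pics/end.png

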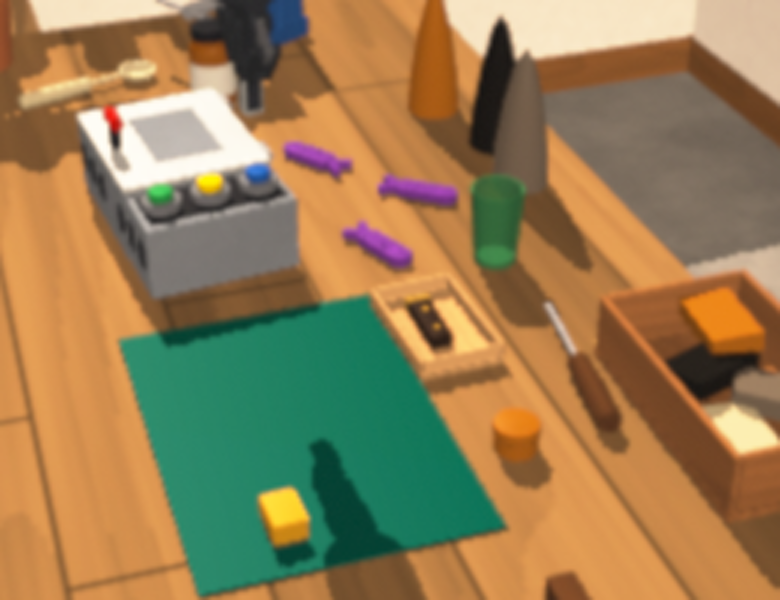

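The lid is shut with all three keys up. The handle is in the tray at (430,325), the combs are gone from the board, the wax and other things are where they were, and the arm is clear, so I'll hand in.

```bash
python3 -c "
from bench import r
print(r.hand_in())"
```

```text
the job is handed in; nothing more can be done
None
```

The job is handed in with no verdict returned: the handle is in the tray, all five combs are in the hopper, the lid is shut, and blue, yellow and green were each pressed to the stop in that order; the final picture shows nothing else moved.

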